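# Clear the drop box hatch and lock its cover with the cam

### The job

Clear the chip drop box and put it back to work: take the jammed offcut out of its hatch mouth and put it in the offcut tray, then lay the hatch cover on the sloping face with its lower edge on the sill and its bolt towards the open hook. Turn the wing of the cam lock clockwise half a turn, as far as it goes, so that the hook draws the cover up tight under its clips, and last of all pull the pipe's blast gate up until it is fully open. Leave the other things on the bench where they are.

Things in the scene. Friction and masses are not known exactly. Their poses are not given: they have to be found in the camera images.
- offcut_mid (a point): Jammed offcut of wood, 0.08 kg: block 60 (x) x 34 (y) x 42 mm with a stub 40 (x) x 34 (y) x 18 mm on top, 60 mm high in all. This point is its centre, half-way up; z from block to stub. At the start it stands in the hatch mouth, square to the 30 deg face, against the mouth's lower wall, its top 15 mm out of the face, 26 mm or more free on both y sides.
- tray_floor (a point): Centre of the inner floor of the offcut tray: a low open plywood box, fixed, 130 (x) x 140 (y) mm outside, walls 6 mm thick and 50 mm high, floor 6 mm above the bench. It stands to the robot's left or right of the drop box.
- hatch_mouth (a point): Centre of the hatch mouth (80 (x) x 116 (y) mm, 45 mm deep) in the sloping face of the drop box, a grey sheet-metal box fixed on the bench, 232 mm wide, 187 mm high. Axes of the face: x up the slope, y across, z squarely out of it; it slopes 30 deg and rises towards the robot's left, give or take 20 deg. The flat face runs from 87 mm below to 176 mm above this point; the cam is on its upper part.
- cover_grip (a point): Middle of the bow handle of the hatch cover, a square bar 12 x 12 mm, 92 mm long in y, 42 mm above the plate's underside. Cover: aluminium plate 120 (x) x 150 (y) x 4 mm, 0.30 kg, its centre 10 mm towards +x from here, with 16 mm ears at the sides of its lower (-x) end. z out of the plate on the handle's side. It starts flat on the bench, handle up.
- cover_bolt (a point): Bolt on the cover, mid-height of its shank: a steel pin 8 mm across standing 17 mm up from the plate, with an 11 mm head, on a tongue 24 mm wide that stands 18 mm out of the cover's upper (+x) edge, 80 mm towards +x from cover_grip. The cam's hook passes behind this pin and draws it.
- cover_rest (a point): Fixed, axes of the face: where cover_grip is when the cover lies flat on the face between side guides (4 mm free each side), its lower edge on the two sill stops (15 mm high). It may be laid up to 6 mm further up the slope, no more, or it lands on the four clips (9 mm high) under which its upper edge and ears slide later. Sill and guides have sloping lead-ins of a few mm.
- cover_home (a point): Fixed, axes of the face: where cover_grip is when the cover is drawn fully home, 12 mm further up the slope than cover_rest, its upper edge against the two top stops, edge and ears under the clips.
- cam_axis (a point): Fixed, axes of the face: point on the cam's axis at the middle of its wing's height, 37 mm out from the face; the cam turns about this z. The wing is a dark steel grip 52 mm long, 12 mm thick, 30 mm high (22 to 52 mm out from the face) on a 48 mm disc. Under the disc, 7 to 17 mm out, a spiral hook of round bar sweeps a circle of 61 mm radius.
- cam (a joint): Angle of the cam, rad: 0 to 0.15 open (start), 3.14 locked (stop). Grows as it is turned clockwise, looking squarely at the face. At 0 the wing lies along x of cam_axis (up the slope); at a it is turned by a clockwise. The hook meets the bolt at about 1 and draws it 12 mm by 2.8. It turns against 0.05 N m, up to about 0.3 while drawing, and stays where left.
- gate_tab (a point): Middle of the grip tab of the blast gate's slide: an upright steel tab 44 mm long (x), 12 mm thick (y), 32 mm high, on top of the gate housing, an upright pair of aluminium plates across the pipe that enters the drop box's far side. Its foot is 7 mm above the housing when shut. Axes: x along the tab, y along the pipe, z up.
- gate (a joint): How far the gate's slide is pulled straight up, m: 0 to 0.008 shut (start), 0.060 fully open (stop). 4 N of friction holds it where it is left.
- sanding_block: Bystander: cork sanding block, 85 x 50 x 30 mm. Origin at its underside.
- brush: Bystander: bench brush with a wooden handle, lying down.
- screwdriver: Bystander: screwdriver, lying down.
- mallet: Bystander: wooden mallet, lying down, head 120 x 75 x 62 mm. Origin at its underside.
- glue: Bystander: white glue bottle, standing, 60 across, 170 high mm. Origin at its underside.
- tin: Bystander: square brass-coloured tin, standing, 70 x 70 x 158 mm. Origin at its underside.
- lath: Bystander: short lath, lying flat, 160 x 36 x 18 mm. Origin at its underside.

How it is judged:
By the outcome, as a careful person would: the job done as asked, in the order asked, and still so for the second after the job is handed in, with the robot touching nothing.
It also fails if it takes over 72 s, if anything falls off the work surface, if the arm or the gripper's body presses on something with over 40 N, if the wrist force passes 120 N, or if a joint passes its speed limit or range.

### The arm

A 6-joint arm with a two-finger parallel gripper is mounted at the origin on the work surface. World frame = base frame: x ahead of the robot, y to its left, z up, the work surface at z = 0. Lengths are in m, angles in rad, forces in N, time in s.
With the tool pointing down it reaches from about 0.225 to 0.875 m from the base axis. Payload 3.4 kg.
Tool frame: the origin (TCP) lies midway between the tips of the shut fingers; the grasp point (between the pads) lies 19 mm behind it (pinch_z is the distance from the TCP to the grasp point, in m); z points along the fingers, y is the line along which they close (so a half turn about z gives the same grasp; the last joint's range is limited). The gripper opens to 85 mm and grips with 20 to 120 N. Pads are 22 mm wide; open, the fingers measure 114 mm over their backs; the gripper's body (76 mm by 85 mm) begins 54 mm behind the grasp point. The pads swing forward as they close: fully open they stand 13 mm farther back than shut.
Start: joints at [-1.281, 0.276, 1.505, -0, 1.361, -0.121], TCP at [0.23, -0.527, 0.231] pointing down, gripper open.
Joint ranges: [-2.89, 2.89], [-0.75, 2.08], [0.22, 2.7], [-1.18, 4.32], [0.11, 2.71], [-2.7, 2.7]. Speed limits (rad/s): [2.57, 2.57, 3.14, 3.14, 3.14, 3.14].

### API

Orientations are given as a unit quaternion [w, x, y, z].
In Python, from rig import get_state, get_image, sign_off, pinch_z gives the robot as it stands.
- The arm moves only by the tool send_rows, never from a script. Its argument "steps" is one flat list of numbers, 5 for each row, row after row: the gripper's target within -1 to 1 (fully open at 1, half-way at 0, shut at -1), then the shift along the tool's x, y, z in cm, then the turn about the tool's z in degrees. In form: [gripper, x, y, z, roll, gripper, x, y, z, roll, ...]. A call has 1 to 12 rows; each row shifts and turns the commanded pose from where the row before left it, along the tool's axes as they then stand; what a row does not reach is not made up. A row lasts 1/10 s, in which the tool goes at most 50 mm and 8.59 degrees, less where a joint would pass 70% of its speed; a pose out of reach is approached as far as the arm can. A call is refused whole if a number of a shift passes 5 or a number of a turn 8.59, either way. A call with a gripper value outside its range is refused whole. The fingers move at their own pace and stop on an object; "newtons" is the grip in N (left out, the last holds). Time passes only in rows, so rows that do not move let the fingers close. It gives the time, the measured TCP pose, the force, the opening and the grip force at its end, in the units of the state.
- get_state(): the state, without advancing time (a new reading comes with each control period).
- get_image(name): name is "scene" or "top" or "wrist"; returns a dict with "color" (400x640x3 uint8, red, green, blue), "mtx" (3x3 intrinsics, pixels), "T" (4x4, takes a point from camera to world coordinates); the wrist camera has in their place "mount" (4x4, takes a point from camera to tool coordinates, whose origin is the TCP and whose axes are the flange's). Camera axes: x right, y down, z forward; pixel columns grow to the right and rows downward; lengths in m; the calibration is good to about 2 mm. A picture is of the moment at which its call begins: read the wrist's pose just before it. There is no depth.
- sign_off(): hands the job in; it is judged then, once.
The state is a dict: "clock": time; "qpos": joint angles; "qd": joint speeds; "effort": joint torques, N m; "position": TCP position; "ee_rot": TCP orientation; "contact_force": force on the tool from outside, world axes, zero at the start; "moment": the same for the moment, N m; "width": finger opening in m; "gripper_force": force on a finger pad.
Only numpy, scipy, OpenCV 4.12 (cv2) and the standard library are available. Lean on these libraries where they do the work, as an engineer would, in place of code of your own. Each camera call takes 0.05 s, during which the arm holds its last target. There are 200 camera calls.

## Working session

There is one attempt and no reset: what is moved stays moved. The work goes in short steps, Python scripts to look and compute and a tool call to move; the robot and the scene stay as the last step left them, time stands still between calls to the robot, and variables do not carry over. Pictures are saved under pics/ and viewed, at most 10 in all, crops included, and the job is handed in when it is done.

Besides the shell and the picture viewer there is one more tool, called after "Emit:" by a JSON object that holds its "op" and its "data", one argument or row to a line. send_rows: Moves the arm, as the interface text tells. Its arguments: {"type":"object","properties":{"steps":{"type":"array"},"newtons":{"type":"number"}},"required":["steps"]}

```bash
ls; mkdir -p pics; python3 - <<'E'
from rig import *
import cv2,numpy as np
s=get_state();print(s['position'],s['ee_rot'],s['clock'],s['width'],pinch_z)
np.set_printoptions(precision=4,suppress=True)
for n in('scene','top','wrist'):
    d=get_image(n);cv2.imwrite(f'pics/{n}0.png',d['color'][:,:,::-1]);print(n,d['mtx'].tolist(),d.get('T',d.get('mount')).tolist())
E
```

```text
pics
[ 0.22946488 -0.52664959  0.23046464] [-9.02175171e-04  9.78978672e-01  2.03960637e-01 -7.07614825e-05] 0.0 0.08562900771749449 0.0187
scene [[445.6843272163171, 0.0, 319.93639656112424], [0.0, 445.6843272163171, 201.77264407799794], [0.0, 0.0, 1.0]] [[-0.4662360215518856, 0.6958785589105797, -0.546238961861935, 1.4714441722712415], [0.8846418520416455, 0.36274084587011224, -0.2929639437776653, 0.503223607840382], [-0.005724143935751555, -0.6198161904838968, -0.7847261459835734, 1.4704382050226024], [0.0, 0.0, 0.0, 1.0]]
top [[427.461951987605, 0.0, 314.41289825817444], [0.0, 427.461951987605, 201.81244607919396], [0.0, 0.0, 1.0]] [[0.024779266130462323, -0.99629742524787, 0.08232513841166991, 0.44577300707806794], [-0.9996125604292765, -0.02364880433909276, 0.014678660884338803, -0.008024416047706545], [-0.012677420954667085, -0.08265696883987576, -0.9964974202175046, 1.4227877891675804], [0.0, 0.0, 0.0, 1.0]]
wrist [[296.39097228537184, 0.0, 318.04837840434874], [0.0, 296.39097228537184, 193.30093949598324], [0.0, 0.0, 1.0]] [[0.0002740662065026617, -0.9471863235738733, -0.3206836343225543, 0.08197102389700375], [0.9999998759859171, 0.00012624137296936996, 0.00048175851223298914, -0.001389766988039054], [-0.00041583153176663184, -0.3206837265869957, 0.9471862407079255, -0.14240408532927154], [0.0, 0.0, 0.0, 1.0]]
```

View pics/scene0.png

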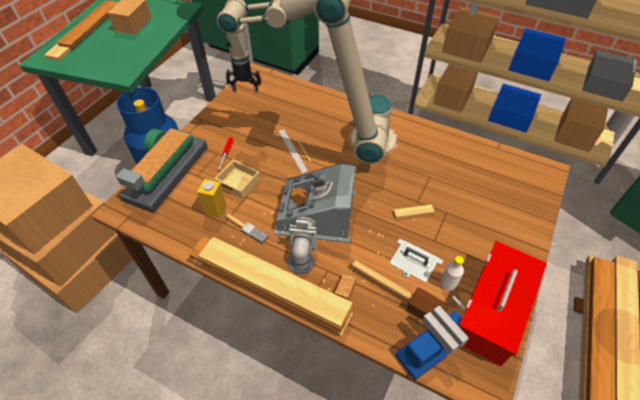

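View pics/top0.png

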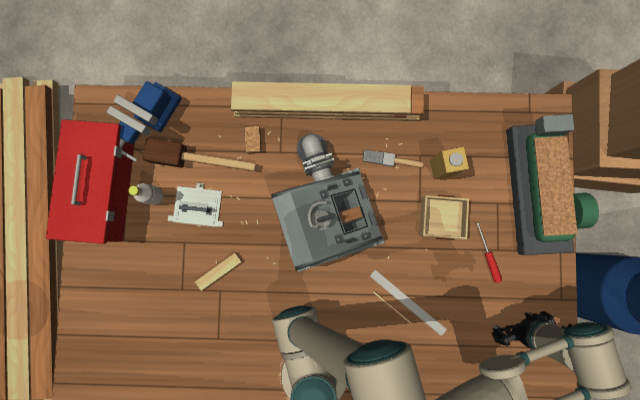

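The box is in the middle, rising to the left (+y). The cover is at (195,205) and the tray at (446,217) in top. I'll enlarge these.

```bash
python3 - <<'E'
import cv2,numpy as np
def crop(n,x,y,w,h,k,step=10):
    im=cv2.imread(f'pics/{n}0.png')[y:y+h,x:x+w]
    o=cv2.resize(im,None,fx=k,fy=k,interpolation=cv2.INTER_CUBIC)
    for i in range(-x%step,w,step):
        cv2.line(o,(i*k,0),(i*k,6),(0,0,255),1); cv2.putText(o,str(x+i),(i*k+1,16),0,.35,(0,0,255),1)
    for j in range(-y%step,h,step):
        cv2.line(o,(0,j*k),(6,j*k),(0,0,255),1); cv2.putText(o,str(y+j),(8,j*k+4),0,.35,(0,0,255),1)
    return o
def canvas(items,f):
    c=np.zeros((600,800,3),np.uint8)
    for o,x,y in items:
        h,w=min(o.shape[0],600-y),min(o.shape[1],800-x);c[y:y+h,x:x+w]=o[:h,:w]
    cv2.imwrite(f,c)
canvas([(crop('top',270,130,118,145,4),0,0),(crop('top',162,178,64,52,5),476,0),(crop('top',415,190,60,55,5),476,280)],'pics/c1.png')
canvas([(crop('scene',268,160,94,118,5),0,0),(crop('scene',385,235,60,50,5),480,0),(crop('scene',212,155,52,50,5),480,300)],'pics/c2.png')
E
```

```text
(no output)
```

View pics/c1.png

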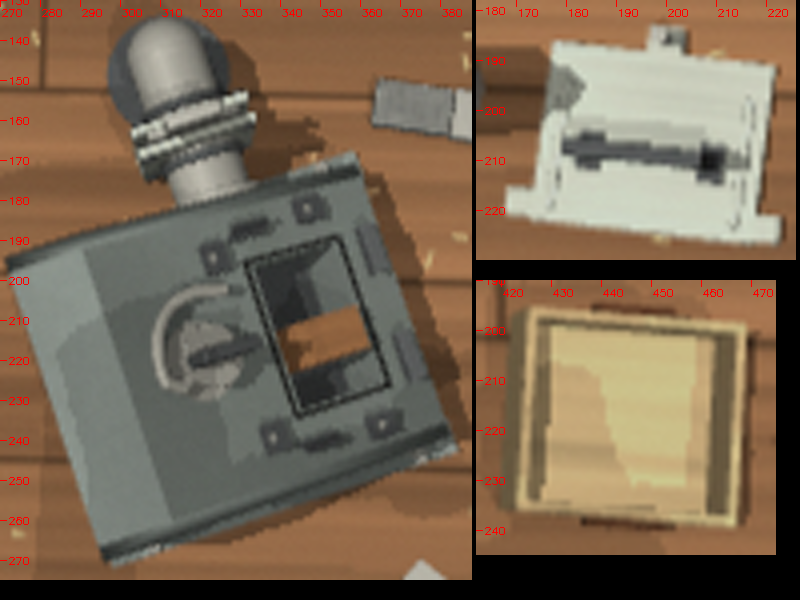

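View pics/c2.png

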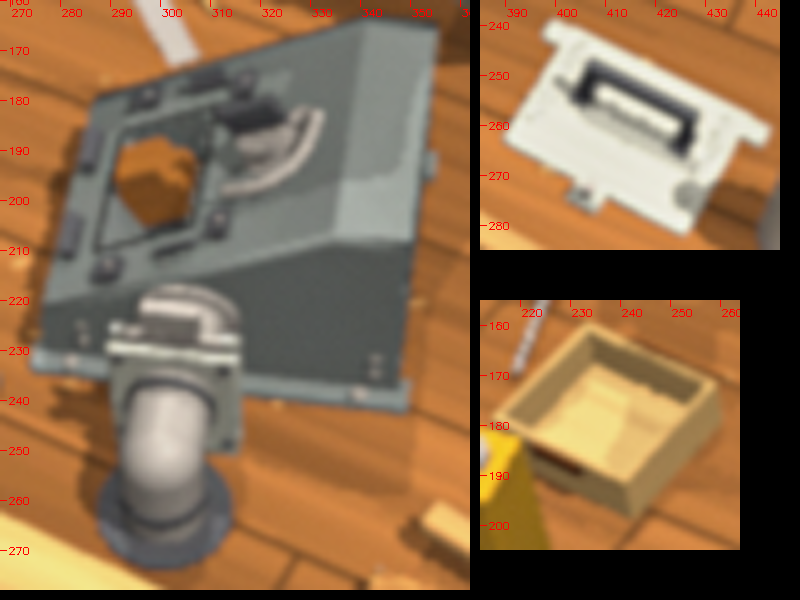

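Top shows the mouth outline at about (331,195),(354,189),(367,226),(344,234), the wing at (326,218) and the gate housing at (318,157). I'll fit the poses from these points.

```bash
cat > cal.py <<'E'
import numpy as np
from rig import get_state,get_image
from scipy.optimize import least_squares
from scipy.spatial.transform import Rotation as R
np.set_printoptions(precision=4,suppress=True)
CAM={}
def cam(n):
    if n not in CAM:
        d=get_image(n); CAM[n]=(d['mtx'],d['T'])
    return CAM[n]
def proj(K,T,P):
    p=(np.asarray(P)-T[:3,3])@T[:3,:3]; return (p@K.T)[...,:2]/p[...,2:]
def ray(K,T,uv,z):
    d=T[:3,:3]@np.linalg.solve(K,[*uv,1]); return T[:3,3]+d*(z-T[2,3])/d[2]
def tri(obs): # [(K,T,uv)]
    return least_squares(lambda p:np.concatenate([proj(K,T,p)-uv for K,T,uv in obs]),[.5,0,.1]).x
def yawm(a): return R.from_euler('z',a).as_matrix()
def facem(psi): return yawm(psi)@R.from_euler('y',-np.pi/6).as_matrix()
E
python3 - <<'E'
from cal import *
t,s=cam('top'),cam('scene')
M=lambda x,y:(x,y,0)
fx=[('t',(331,195.5),-0,0)]
hx,hy=.042,.0605
obs=[('t',(331.3,195.5),(1,-1)),('t',(354,189),(-1,-1)),('t',(367.3,225.5),(-1,1)),('t',(344,234),(1,1)),
('s',(287.4,209.6),(-1,-1)),('s',(291.4,183),(-1,1)),('s',(310.4,180),(1,1))]
ob2=[('s',(341,164),(.176,.116)),('s',(334.6,207.4),(.176,-.116)),('t',(359,169),(-.087,-.116)),('t',(384,241.7),(-.087,.116)),('s',(287,179.4),(-.087,.116)),('s',(276.4,220),(-.087,-.116))]
C={'t':t,'s':s}
def res(p,full=False):
    F=facem(p[3]);r=[]
    for c,uv,(a,b) in obs: r.append(proj(*C[c],p[:3]+F@[a*p[4],b*p[5],0])-uv)
    for c,uv,(a,b) in ob2: r.append(proj(*C[c],p[:3]+F@[a,b,0])-uv)
    return np.array(r) if full else np.ravel(r)
q=least_squares(res,[.5,0,.1,1.6,hx,hy],loss='soft_l1').x
print('mouth',q[:3],'psi deg',np.degrees(q[3]),q[4:]);print(res(q,True).round(1).tolist())
oc=[('t',(177.4,186.4),(.07,.075)),('t',(222,191),(.07,-.075)),('t',(168.2,220.4),(-.05,.091)),('t',(222.8,226.6),(-.05,-.091)),
('s',(400,239),(-.05,-.091)),('s',(443,260.5),(-.05,.091)),('s',(390,263.4),(.07,-.075)),('s',(427,282),(.07,.075))]
rc=lambda p:np.array([proj(*C[c],np.r_[p[:2],.004]+yawm(p[2])@[a,b,0])-uv for c,uv,(a,b) in oc])
c=least_squares(lambda p:rc(p).ravel(),[.45,.35,0]).x
print('cover',c[:2],np.degrees(c[2]));print(rc(c).round(1).tolist())
for uv in [(425.4,195.6),(469.2,199),(423.2,236),(467.2,239)]: print('tray',ray(*t,uv,.05))
print('cam',tri([(*t,(326.2,218)),(*s,(318.5,182.5))]))
print('gate',tri([(*t,(317.5,155)),(*s,(301.5,221))]))
E
```

```text
mouth [ 0.5284 -0.0967  0.1083] psi deg 110.05986963095593 [0.0448 0.0615]
[[-0.2, 0.0], [0.1, 0.0], [-0.3, 0.7], [0.3, 0.1], [-0.7, -0.6], [0.8, 2.2], [0.3, -0.2], [0.1, -2.7], [-0.3, 0.4], [-0.2, 1.1], [-1.1, -2.7], [-0.9, -1.6], [-1.1, 2.4]]
cover [0.5286 0.4057] -4.460757501907126
[[-0.4, -0.1], [-0.7, -0.2], [-0.6, 1.0], [-1.1, 0.4], [-0.8, 0.0], [-0.4, -0.2], [-1.0, 0.0], [-1.2, 0.4]]
tray [ 0.5877 -0.3442  0.05  ]
tray [ 0.58   -0.4843  0.05  ]
tray [ 0.458  -0.3376  0.05  ]
tray [ 0.4519 -0.4773  0.05  ]
cam [ 0.5012 -0.0242  0.1904]
gate [0.6853 0.0053 0.1864]
```

Emit:
{"op": "send_rows", "data": {
  "steps": [1, 3.74, -2.61, -0.6, 0, 1, 3.74, -2.61, -0.6, 0, 1, 3.74, -2.61, -0.6, 0, 1, 3.74, -2.61, -0.6, 0, 1, 3.74, -2.61, -0.6, 0, 1, 3.74, -2.61, -0.6, 0, 1, 3.74, -2.61, -0.6, 0, 1, 3.74, -2.61, -0.6, 0, 1, 3.74, -2.61, -0.6, 0, 1, 3.74, -2.61, -0.6, 0, 1, 3.74, -2.61, -0.6, 0, 1, 3.74, -2.61, -0.6, 0]
}}

```text
clock: 1.45
position: [0.5166, -0.059, 0.3036]
ee_rot: [0.0, 0.979, 0.204, 0.0]
contact_force: [0.7, -0.2, -0.4]
width: 0.0855
gripper_force: 0.0
```

Emit:
{"op": "send_rows", "data": {
  "steps": [1, 0, 0, 0, -8.5, 1, 0, 0, 0, -8.5, 1, 0, 0, 0, -8.5, 1, 0, 0, 0, -8.5, 1, 0, 0, 0, -8.5, 1, 0, 0, 0, -8.5, 1, 0, 0, 0, -8.5, 1, 0, 0, 0, -8.5, 1, 0, 0, 0, -8.5, 1, 0, 0, 0, -8.5, 1, 0, 0, 0, -1.5]
}}

```text
clock: 2.55
position: [0.5159, -0.0608, 0.3032]
ee_rot: [-0.0, 0.573, 0.82, -0.0]
contact_force: [0.9, -0.0, 1.5]
width: 0.0851
gripper_force: 0.0
```

```bash
cat >> cal.py <<'E'
def pose():
    s=get_state(); w,x,y,z=s['ee_rot']; T=np.eye(4);T[:3,:3]=R.from_quat([x,y,z,w]).as_matrix();T[:3,3]=s['position']
    return T,s
def wrist(name):
    import cv2
    T,s=pose(); d=get_image('wrist'); cv2.imwrite(f'pics/{name}.png',d['color'][:,:,::-1])
    np.savez(f'pics/{name}.npz',K=d['mtx'],T=T@d['mount']); return T
def load(name):
    d=np.load(f'pics/{name}.npz'); return d['K'],d['T']
def yaw(T): return np.degrees(np.arctan2(T[1,0],T[0,0]))
def go(target):  # print tool-frame shift (cm) to bring TCP to target
    T,s=pose(); print('t',round(s['clock'],2),'at',T[:3,3],'yaw',yaw(T).round(2),'shift cm',(T[:3,:3].T@(np.array(target)-T[:3,3])*100).round(2),'w',round(s['width'],4),'F',s['contact_force'],round(s['gripper_force'],1))
E
python3 - <<'E'
from cal import *
import cv2
T=wrist('w1');print(T,yaw(T),get_state()['clock'])
im=cv2.imread('pics/w1.png');o=cv2.resize(im,(800,500),interpolation=cv2.INTER_CUBIC)
for i in range(0,640,40): cv2.putText(o,str(i),(int(i*1.25),10),0,.35,(0,0,255))
for i in range(0,400,40): cv2.putText(o,str(i),(0,int(i*1.25)+4),0,.35,(0,0,255))
cv2.imwrite('pics/w1b.png',o)
E
```

```text
[[-0.3437  0.9391 -0.0002  0.5159]
 [ 0.9391  0.3437 -0.     -0.0608]
 [ 0.     -0.0002 -1.      0.3032]
 [ 0.      0.      0.      1.    ]] 110.10357070650362 2.6
```

View pics/w1b.png

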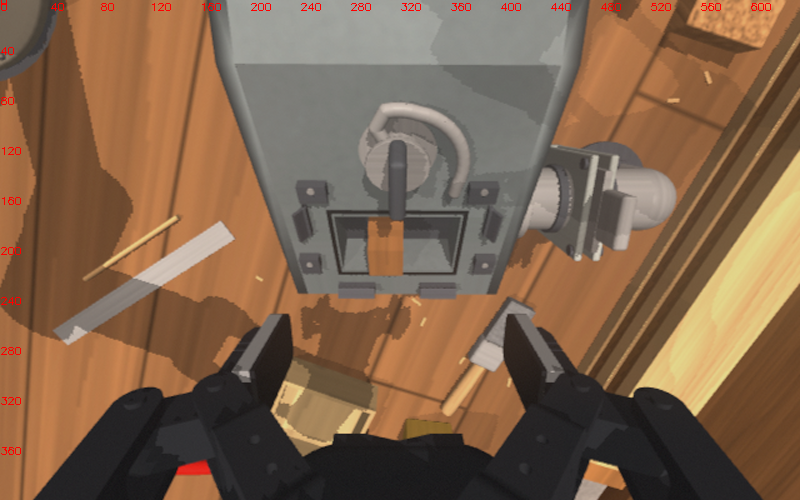

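The wrist view shows the face square on, with the mouth at about (317,194), the wing at (318,143), the sill at y≈226 and the gate tab at (494,178). I'll enlarge it.

```bash
python3 - <<'E'
import cv2,numpy as np
im=cv2.imread('pics/w1.png')
def crop(x,y,w,h,k=3,step=10):
    o=cv2.resize(im[y:y+h,x:x+w],None,fx=k,fy=k,interpolation=cv2.INTER_CUBIC)
    for i in range(-x%step,w,step):
        cv2.line(o,(i*k,0),(i*k,4),(0,0,255),1); 
        if (x+i)%20==0: cv2.putText(o,str(x+i),(i*k+1,14),0,.32,(0,0,255),1)
    for j in range(-y%step,h,step):
        cv2.line(o,(0,j*k),(4,j*k),(0,0,255),1); cv2.putText(o,str(y+j),(6,j*k+4),0,.32,(0,0,255),1)
    return o
cv2.imwrite('pics/w1c.png',np.hstack([crop(215,45,198,200),crop(436,100,68,200)]))
E
```

```text
(no output)
```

View pics/w1c.png

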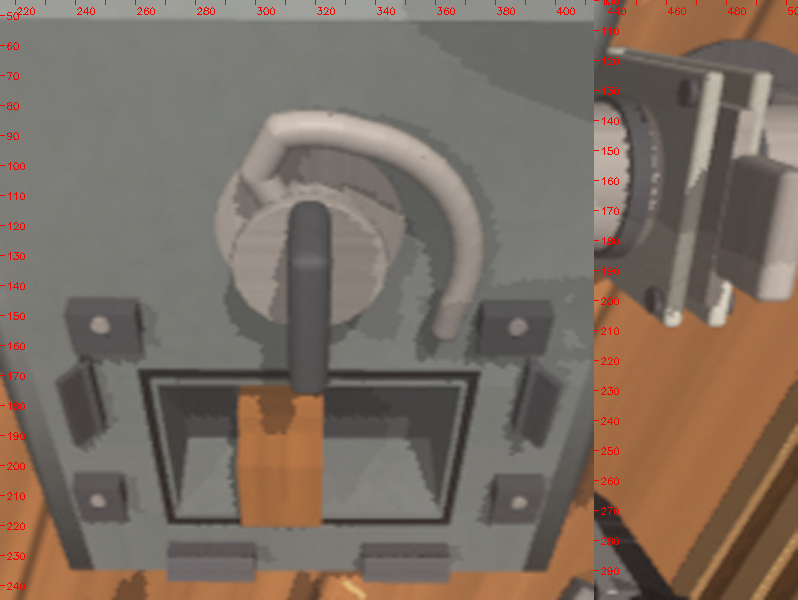

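```bash
cat > fit.py <<'E'
from cal import *
C={'t':cam('top'),'s':cam('scene'),'w':load('w1')}
obs=[('w',(261,168.3),(1,1)),('w',(375,169),(1,-1)),('w',(364.3,219.3),(-1,-1)),('w',(271,219.3),(-1,1))]
ob2=[('w',(188,51.2),(.176,.116)),('w',(452.8,52.8),(.176,-.116)),('w',(239.3,235),(-.087,.116)),('w',(397.7,235),(-.087,-.116))]
def res(p):
    F=facem(p[3])
    return np.array([proj(*C[c],p[:3]+F@[a*p[4],b*p[5],0])-uv for c,uv,(a,b) in obs]+[proj(*C[c],p[:3]+F@[a,b,0])-uv for c,uv,(a,b) in ob2])
q=least_squares(lambda p:res(p).ravel(),[.5,-.1,.1,1.9,.042,.06],loss='soft_l1').x
q1=least_squares(lambda p:np.r_[res(p)[:4].ravel(),1000*(p[4:]-[.044,.062])*0,res(p)[4:].ravel(),1e4*(p[2]-.099)],q).x
F=facem(q[3]);M=q[:3]
def onface(c,uv,z=0):
    K,T=C[c]; d=F.T@T[:3,:3]@np.linalg.solve(K,[*uv,1]);o=F.T@(T[:3,3]-M); return o+d*(z-o[2])/d[2]
E
python3 - <<'E'
from fit import *
print('M',q[:3],np.degrees(q[3]),q[4:],'\n',res(q).round(1).tolist());print('z=.099:',q1, res(q1).round(1).tolist())
o=lambda n,uv,z=0:print(n,onface('w',uv,z)*1000)
P=lambda x,y:(x/3+215,y/3+45)
o('crease',P(300,20))
o('low edge',P(310,570))
o('sillL base',P(210,545));o('sillR base',P(405,545)); o('sill 15',P(210,557),.015);o('sill outer15',P(210,580),.015)
o('wing lo top',P(309,395),.052);o('wing lo bot',P(309,395),.022);o('wing hi top',P(311,202),.052);o('wing hi22',P(311,202),.022);o('wing 52 mid',P(310,262),.052)
o('clip UL lo base',P(104,357));o('clip UL lo9',P(104,353),.009);o('clip UL hi9',P(104,298),.009)
o('clip LL top9',P(98,474),.009);o('clip LL bot9',P(98,523),.009)
o('guideL in',P(98,385));o('guideL in lo',P(104,440));o('guideR in',P(522,380));o('guideR lo',P(517,435))
o('off stub hi L',P(237,390),.015);o('off hi R',P(323,390),.015);o('off lo L15',P(241,525),.015);o('off lo R15',P(322,525),.015)
for P_,n in [(P(240,465),'off line L'),(P(322,465),'R')]: o(n,P_,.015);o(n,P_,-.003)
o('disc',P(309,325),.02)
print('gate tri',tri([(*C['w'],(465+25,172)),(*C['s'],(301.5,221)),(*C['t'],(317.5,155))]))
print('tab top', 'foot')
E
```

```text
M [ 0.5284 -0.0972  0.0945] 110.0171262795664 [0.048  0.0644] 
 [[0.2, -0.2], [-0.1, -0.7], [0.5, -0.5], [0.1, -0.7], [-13.3, 2.2], [8.9, 1.1], [-0.0, -0.7], [-1.1, -0.4]]
z=.099: [ 0.5289 -0.097   0.0988  1.9153  0.0481  0.0637] [[0.8, 0.4], [0.7, 0.5], [0.7, 1.0], [0.5, 0.4], [-14.2, 0.7], [13.0, 1.2], [-0.6, 0.3], [-0.2, 1.3]]
crease [177.5517   2.601    0.    ]
low edge [-88.4412  -0.5805   0.    ]
sillL base [-67.1938  46.95     0.    ]
sillR base [-66.8794 -45.6292  -0.    ]
sill 15 [-55.1286  44.826   15.    ]
sill outer15 [-74.2428  46.4049  15.    ]
wing lo top [87.2574  0.0076 52.    ]
wing lo bot [56.7487  0.026  22.    ]
wing hi top [155.4681  -0.4181  52.    ]
wing hi22 [135.6759  -0.4666  22.    ]
wing 52 mid [137.1875  -0.2043  52.    ]
clip UL lo base [54.3101 76.3739  0.    ]
clip UL lo9 [64.6688 73.2058  9.    ]
clip UL hi9 [89.7059 68.8954  9.    ]
clip LL top9 [-3.3151 87.3956  9.    ]
clip LL bot9 [-37.5025  93.4545   9.    ]
guideL in [39.6305 81.2092 -0.    ]
guideL in lo [ 7.7698 84.3862  0.    ]
guideR in [ 42.7584 -81.3162   0.    ]
guideR lo [ 11.3386 -84.9598   0.    ]
off stub hi L [52.1425 26.1652 15.    ]
off hi R [52.2276 -5.0472 15.    ]
off lo L15 [-30.5772  29.3799  15.    ]
off lo R15 [-30.4617  -5.6781  15.    ]
off line L [ 9.8107 27.5002 15.    ]
off line L [-11.6388  29.6804  -3.    ]
R [ 9.9093 -5.1929 15.    ]
R [-11.5324  -5.5943  -3.    ]
disc [87.5421  0.0613 20.    ]
gate tri [0.6763 0.0056 0.1561]
tab top foot
```

The fit is consistent: the mouth is at (.5286, -.0971, .0965) with yaw 110°. In the face frame the sill wall is at x=-67 mm, the cam axis at x=112 mm, and the offcut at (-10, 11.5, -15) mm. I'll flip the wrist by 180° so the camera sits downslope, clear of the wing.

Emit:
{"op": "send_rows", "data": {
  "steps": [0.13, 0, 0, 0.3, 8.5, 0.13, 0, 0, 0.3, 8.5, 0.13, 0, 0, 0.3, 8.5, 0.13, 0, 0, 0.3, 8.5, 0.13, 0, 0, 0.3, 8.5, 0.13, 0, 0, 0.3, 8.5, 0.13, 0, 0, 0.3, 8.5, 0.13, 0, 0, 0.3, 8.5, 0.13, 0, 0, 0.3, 8.5, 0.13, 0, 0, 0.3, 8.5, 0.13, 0, 0, 0.3, 8.5, 0.13, 0, 0, 0.3, 8.5]
}}

```text
clock: 3.9
position: [0.516, -0.0608, 0.2671]
ee_rot: [0.0, 0.998, 0.066, -0.0]
contact_force: [0.4, -0.8, 0.6]
width: 0.0487
gripper_force: 0.0
```

Emit:
{"op": "send_rows", "data": {
  "steps": [0.13, 0, 0, 0, 8.5, 0.13, 0, 0, 0, 8.5, 0.13, 0, 0, 0, 8.5, 0.13, 0, 0, 0, 8.5, 0.13, 0, 0, 0, 8.5, 0.13, 0, 0, 0, 8.5, 0.13, 0, 0, 0, 8.5, 0.13, 0, 0, 0, 8.5, 0.13, 0, 0, 0, 8.5, 0.13, 0, 0, 0, 1.6, 0.13, 0, 0, 0, 0]
}}

```text
clock: 5.0
position: [0.516, -0.0608, 0.2673]
ee_rot: [0.0, 0.819, -0.574, 0.0]
contact_force: [0.1, -0.6, 0.1]
width: 0.048
gripper_force: 0.0
```

```bash
cat > geo.py <<'E'
from cal import *
M=np.array([.5286,-.0971,.0965]);F=facem(np.radians(110))
f=lambda x,y,z:M+F@(np.array([x,y,z])/1000)
E
python3 - <<'E'
from geo import *
P=f(-14,11.5,2)-[0,0,.024]; print(P)
go(P);print(get_state()['qpos'])
E
```

```text
[ 0.5223 -0.1134  0.0672]
t 5.0 at [ 0.516  -0.0608  0.2673] yaw -70.0 shift cm [ 5.15  1.21 20.01] w 0.048 F [ 0.1102 -0.5992  0.1205] 0.0
[-0.2512  0.173   1.5544 -0.0001  1.4142  2.5412]
```

Emit:
{"op": "send_rows", "data": {
  "steps": [0.13, 2.58, 0.6, 1, 0, 0.13, 2.57, 0.61, 1, 0, 0.13, 0, 0, 4, 0, 0.13, 0, 0, 4, 0, 0.13, 0, 0, 4, 0, 0.13, 0, 0, 2, 0, 0.13, 0, 0, 2, 0, 0.13, 0, 0, 1, 0, 0.13, 0, 0, 1, 0, 0.13, 0, 0, 0, 0]
}}

```text
clock: 6.0
position: [0.5218, -0.1132, 0.0666]
ee_rot: [0.0, 0.819, -0.574, -0.001]
contact_force: [0.3, 0.1, 0.4]
width: 0.0483
gripper_force: 0.0
```

Emit:
{"op": "send_rows", "data": {
  "steps": [-1, 0, 0, 0, 0, -1, 0, 0, 0, 0, -1, 0, 0, 0, 0, -1, 0, 0, 0, 0, -1, 0, 0, 0, 0],
  "newtons": 40
}}

```text
clock: 6.5
position: [0.5227, -0.1136, 0.068]
ee_rot: [-0.0, 0.819, -0.574, 0.001]
contact_force: [0.0, -0.6, 3.8]
width: 0.0334
gripper_force: 40.1
```

Emit:
{"op": "send_rows", "data": {
  "steps": [-1, 0.1, 0, -0.4, 0, -1, 0.5, 0, -1, 0, -1, 0.5, 0, -1, 0, -1, 0.6, 0, -1, 0, -1, 0.6, 0, -1, 0, -1, 0.6, 0, -1.2, 0, -1, 0.6, 0, -1.2, 0, -1, 0.6, 0, -1.2, 0, -1, 0.6, 0, -1.2, 0, -1, 0.5, 0, -1, 0]
}}

```text
clock: 7.5
position: [0.5404, -0.1631, 0.1707]
ee_rot: [-0.0, 0.819, -0.574, 0.001]
contact_force: [0.4, 0.2, -0.7]
width: 0.0337
gripper_force: 39.9
```

```bash
python3 - <<'E'
from geo import *
go([.528,-.434,.042])
E
```

```text
t 7.5 at [ 0.5404 -0.1631  0.1707] yaw -70.08 shift cm [25.03 10.4  12.89] w 0.0337 F [ 0.4049  0.2016 -0.7144] 39.9
```

Emit:
{"op": "send_rows", "data": {
  "steps": [-1, 4.17, 1.73, 0, 0, -1, 4.17, 1.73, 0, 0, -1, 4.17, 1.73, 0, 0, -1, 4.17, 1.73, 0, 0, -1, 4.17, 1.73, 0, 0, -1, 4.17, 1.73, 1, 0, -1, 0, 0, 3, 0, -1, 0, 0, 3, 0, -1, 0, 0, 3, 0, -1, 0, 0, 2, 0, -1, 0, 0, 0.8, 0, -1, 0, 0, 0, 0]
}}

```text
clock: 8.7
position: [0.5271, -0.4326, 0.0403]
ee_rot: [-0.0, 0.819, -0.574, -0.001]
contact_force: [-0.4, -0.3, -0.8]
width: 0.0336
gripper_force: 39.9
```

Emit:
{"op": "send_rows", "data": {
  "steps": [0.1, 0, 0, 0, 0, 0.15, 0, 0, 0, 0, 0.15, 0, 0, 0, 0, 0.15, 0, 0, 0, 0, 0.15, 0, 0, -1, 0, 0.15, 0, 0, -3, 0, 0.15, 0, 0, -4, 0, 0.15, 0, 0, -4, 0, 0.15, 0, 0, -4, 0]
}}

```text
clock: 9.6
position: [0.5276, -0.4327, 0.2039]
ee_rot: [0.0, 0.819, -0.574, 0.001]
contact_force: [0.4, -0.4, 0.3]
width: 0.0494
gripper_force: 0.0
```

```bash
python3 - <<'E'
from geo import *
import cv2
T=wrist('w2'); go([.528,-.434,.042])
im=cv2.imread('pics/w2.png');t=get_image('top')['color'][:,:,::-1]
a=cv2.resize(im,(400,250));b=cv2.resize(t[180:250,160:240],None,fx=5,fy=5,interpolation=cv2.INTER_CUBIC)
c=cv2.resize(t[130:270,270:400],None,fx=2.5,fy=2.5);d=cv2.resize(t[180:250,410:490],None,fx=5,fy=5)
o=np.zeros((600,800,3),np.uint8);o[:250,:400]=a;o[250:,:400]=b;o[:350,400:725]=c;
e=d[100:350,:];o[350:600,400:800]=e
cv2.imwrite('pics/w2b.png',o)
E
```

```text
t 9.65 at [ 0.5303 -0.4354  0.2123] yaw -70.06 shift cm [-0.44  0.27 17.02] w 0.0489 F [ 2.1819 -1.3522  5.1047] 0.0
```

View pics/w2b.png

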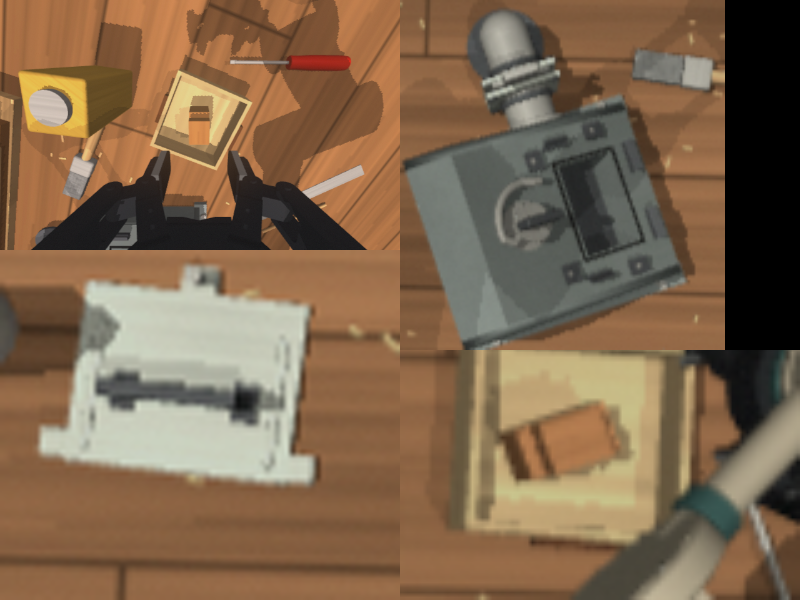

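The offcut lies in the tray and the mouth is empty. Next is the cover.

Emit:
{"op": "send_rows", "data": {
  "steps": [0.15, 0, 0, -2, -8.5, 0.15, 0, 0, -2, -8.5, 0.15, 0, 0, -2, -8.5, 0.15, 0, 0, -2, -8.5, 0.15, 0, 0, -2, -8.5, 0.15, 0, 0, 0, -8.5, 0.15, 0, 0, 0, -8.5, 0.15, 0, 0, 0, -8.5, 0.15, 0, 0, 0, -8.5, 0.15, 0, 0, 0, -8.5, 0.15, 0, 0, 0, -8.5, 0.15, 0, 0, 0, -8.5]
}}

```text
clock: 10.9
position: [0.5275, -0.4326, 0.3015]
ee_rot: [-0.0, 0.961, 0.278, -0.0]
contact_force: [-1.0, 0.1, 0.2]
width: 0.0487
gripper_force: 0.0
```

Emit:
{"op": "send_rows", "data": {
  "steps": [0, 0, 0, 0, -8.5, 0, 0, 0, 0, -8.5, 0, 0, 0, 0, -8.5, 0, 0, 0, 0, -8.5, 0, 0, 0, 0, -8.5, 0, 0, 0, 0, -8.5, 0, 0, 0, 0, -2.5, 0, 4.7, -0.36, 0, 0, 0, 4.7, -0.36, 0, 0, 0, 4.7, -0.36, 0, 0, 0, 4.7, -0.36, 0, 0, 0, 4.7, -0.36, 0, 0]
}}

```text
clock: 12.1
position: [0.5278, -0.1952, 0.3015]
ee_rot: [0.0, 0.735, 0.678, 0.0]
contact_force: [0.4, -0.0, -0.5]
width: 0.0424
gripper_force: 0.0
```

Emit:
{"op": "send_rows", "data": {
  "steps": [0, 4.7, -0.36, 0, 0, 0, 4.7, -0.36, 0, 0, 0, 4.7, -0.36, 0, 0, 0, 4.7, -0.36, 0, 0, 0, 4.7, -0.36, 0, 0, 0, 4.7, -0.36, 0, 0, 0, 4.7, -0.36, 0, 0, 0, 4.7, -0.36, 0, 0, 0, 4.7, -0.36, 1, 0, 0, 4.7, -0.36, 2, 0, 0, 4.7, -0.36, 3, 0, 0, 4.7, -0.36, 2, 0]
}}

```text
clock: 13.3
position: [0.5293, 0.3626, 0.2242]
ee_rot: [0.0, 0.735, 0.678, -0.001]
contact_force: [0.4, 0.4, 0.0]
width: 0.0426
gripper_force: 0.0
```

Emit:
{"op": "send_rows", "data": {
  "steps": [0, 0, 0, 0, 0]
}}

```text
clock: 13.4
position: [0.5276, 0.366, 0.2213]
ee_rot: [-0.002, 0.733, 0.68, -0.002]
contact_force: [-0.1, -0.6, -0.0]
width: 0.0423
gripper_force: 0.0
```

```bash
python3 - <<'E'
from geo import *
import cv2
go([.5286,.4057,.023])
T=wrist('w3')
im=cv2.imread('pics/w3.png');print(ray(*cam('top'),(134,191),.17))
o=cv2.resize(im,(800,500),interpolation=cv2.INTER_CUBIC)
for i in range(0,640,40): cv2.putText(o,str(i),(int(i*1.25),10),0,.35,(0,0,255))
for i in range(0,400,40): cv2.putText(o,str(i),(0,int(i*1.25)+4),0,.35,(0,0,255))
cv2.imwrite('pics/w3b.png',o)
E
```

```text
t 13.4 at [0.5276 0.366  0.2213] yaw 85.74 shift cm [ 3.97 -0.08 19.83] w 0.0423 F [-0.0808 -0.647  -0.0415] 0.0
[0.5687 0.5457 0.17  ]
```

View pics/w3b.png

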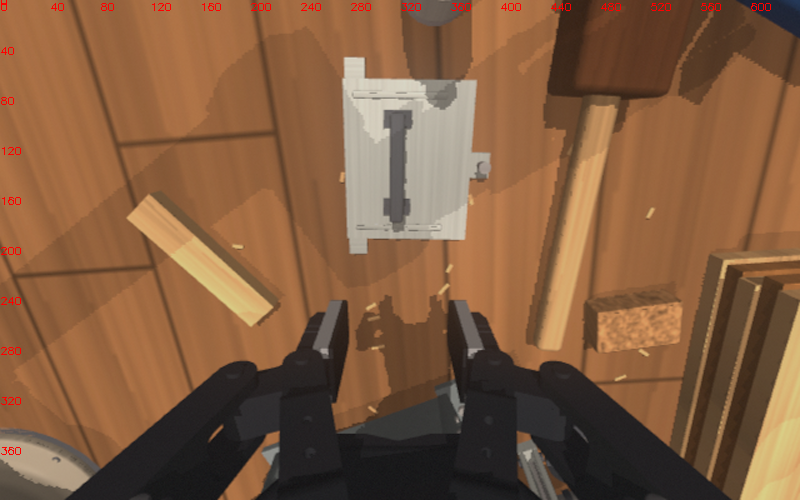

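```bash
python3 - <<'E'
from geo import *
W=load('w3')
oc=[((275.2,46.4),(-.05,.091)),((280,202.4),(-.05,-.091)),((380.8,64),(.07,.075)),((372,192),(.07,-.075))]
rc=lambda p:np.array([proj(*W,np.r_[p[:2],.004]+yawm(p[2])@[a,b,0])-uv for uv,(a,b) in oc])
c=least_squares(lambda p:rc(p).ravel(),[.52,.4,0]).x
print(c[:2],np.degrees(c[2]),rc(c).round(1).tolist()); print('bar',ray(*W,(317.6,132.8),.048))
go([c[0],c[1],.020])
E
```

```text
[0.5287 0.4057] -4.940358786209613 [[-1.1, 0.5], [-0.9, -0.2], [1.4, 0.1], [0.6, -0.3]]
bar [0.5282 0.4097 0.048 ]
t 13.5 at [0.5294 0.3618 0.2245] yaw 85.57 shift cm [ 4.41 -0.38 20.44] w 0.0429 F [ 0.782  -1.3721  0.0538] 0.0
```

Emit:
{"op": "send_rows", "data": {
  "steps": [0, 4.45, -0.35, 1, 0.5, 0, 0, 0, 4, 0, 0, 0, 0, 4, 0, 0, 0, 0, 4, 0, 0, 0, 0, 3, 0, 0, 0, 0, 2, 0, 0, 0, 0, 1, 0, 0, 0, 0, 1.2, 0, 0, 0, 0, 0, 0]
}}

```text
clock: 14.4
position: [0.5303, 0.405, 0.0231]
ee_rot: [0.0, 0.738, 0.675, -0.0]
contact_force: [-1.6, -0.3, -0.2]
width: 0.0427
gripper_force: 0.0
```

Emit:
{"op": "send_rows", "data": {
  "steps": [-1, 0, 0, 0, 0, -1, 0, 0, 0, 0, -1, 0, 0, 0, 0, -1, 0, 0, 0, 0, -1, 0, 0, 0, 0, -1, 0, 0, 0, 0],
  "newtons": 60
}}

```text
clock: 15.0
position: [0.5307, 0.4064, 0.0249]
ee_rot: [0.0, 0.738, 0.675, 0.001]
contact_force: [-1.1, -0.0, 6.7]
width: 0.0109
gripper_force: 60.9
```

Emit:
{"op": "send_rows", "data": {
  "steps": [-1, 0, 0, -1, 0, -1, 0, 0, -2, 0, -1, 0, 0, -4, 0, -1, 0, 0, -4, 0, -1, 0, 0, -4, 0, -1, 0, 0, -4, 0, -1, 0, 0, -4, 0, -1, 0, 0, -3, 0, -1, 0, 0, 0, 0]
}}

```text
clock: 15.9
position: [0.5321, 0.4071, 0.289]
ee_rot: [0.001, 0.738, 0.675, 0.005]
contact_force: [-0.0, 0.9, -2.3]
width: 0.0105
gripper_force: 59.7
```

```bash
python3 - <<'E'
from geo import *
import cv2
T=wrist('w4'); np.save('pics/T4.npy',T)
go(f(-17,0,42))
im=cv2.imread('pics/w4.png')
o=cv2.resize(im,(800,500),interpolation=cv2.INTER_CUBIC)
for i in range(0,640,40): cv2.putText(o,str(i),(int(i*1.25),10),0,.35,(0,0,255))
for i in range(0,400,40): cv2.putText(o,str(i),(0,int(i*1.25)+4),0,.35,(0,0,255))
cv2.imwrite('pics/w4b.png',o)
E
```

```text
t 15.95 at [0.5309 0.4064 0.2856] yaw 84.95 shift cm [-53.45   5.66  16.  ] w 0.0109 F [ 0.6699 -0.5031 -4.4443] 59.6
```

View pics/w4b.png

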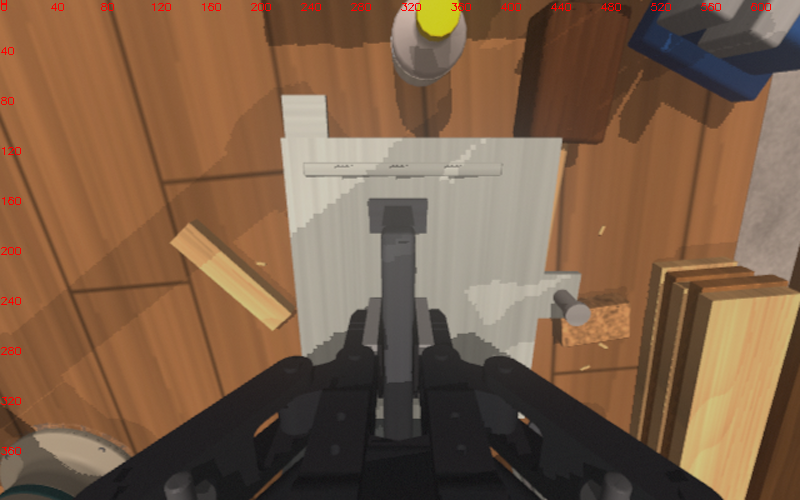

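```bash
python3 - <<'E'
from geo import *
K,W=load('w4');T=np.load('pics/T4.npy');m=np.linalg.inv(T)@W
oc=[((224.8,76.8),(-.05,.091)),((449.6,110.4),(.07,.075)),((464,217.6),(.088,.012)),((261,76.8),(-.034,.091))]
# cover->tool: cover x = tool y, cover y = tool x, cover z = -tool z
def rc(p):
    B=np.array([[0,1,0],[1,0,0],[0,0,-1.]])@yawm(p[2])
    return np.array([proj(K,m,np.r_[p[:2],p[3]]+B@[a,b,0])-uv for uv,(a,b) in oc])
for free in (0,1):
    c=least_squares(lambda p:np.r_[rc(p).ravel(),(1-free)*1e5*(p[3]-.021)],[0,0,0,.021]).x
    print(c[[0,1,3]]*1000,np.degrees(c[2]),rc(c).round(1).tolist())
print('hook tip', end='');import fit
for p in [(447,335),(470,230),(275,120)]: print(fit.onface('w',(p[0]/3+215,p[1]/3+45),.012)*1000)
E
```

```text
[ 0.1105 -0.1108 21.0009] -0.6395650521919087 [[-0.2, -0.8], [3.5, 0.6], [2.5, 2.5], [-5.2, -0.5]]
[ 0.0389  0.2174 25.1222] -0.6002822701376936 [[2.6, -0.2], [0.7, 0.2], [-0.2, -0.2], [-3.2, 0.1]]
hook tip[ 76.1747 -47.5278  12.    ]
[119.2029 -49.5624  12.    ]
[155.3958   9.5949  12.    ]
```

Emit:
{"op": "send_rows", "data": {
  "steps": [-1, -2, 0.2, 0, 0, -1, -4.4, 0.44, 0, 0, -1, -4.8, 0.49, 0, 0, -1, -4.8, 0.49, 0, 0, -1, -4.8, 0.49, 0, 0, -1, -4.8, 0.49, 0, 0, -1, -4.8, 0.49, 0, 0, -1, -4.8, 0.49, 0, 0, -1, -4.8, 0.49, 0, 0, -1, -4.8, 0.49, 0, 0, -1, -4.8, 0.49, 0, 0, -1, -2.9, 0.27, 0, 0]
}}

```text
clock: 17.25
position: [0.5348, -0.1257, 0.2811]
ee_rot: [-0.001, 0.739, 0.674, -0.002]
contact_force: [1.5, 0.9, -3.0]
width: 0.011
gripper_force: 59.6
```

Emit:
{"op": "send_rows", "data": {
  "steps": [-1, 0, 0, 0, -4.5, -1, 0, 0, 0, -8.5, -1, 0, 0, 0, -8.5, -1, 0, 0, 0, -8.5, -1, 0, 0, 0, -8.5, -1, 0, 0, 0, -8.5, -1, 0, 0, 0, -8.5, -1, 0, 0, 0, -8.5, -1, 0, 0, 0, -8.5, -1, 0, 0, 0, -8.5, -1, 0, 0, 0, -8.5, -1, 0, 0, 0, -8.5]
}}

```text
clock: 18.45
position: [0.535, -0.122, 0.281]
ee_rot: [-0.002, -0.028, 1.0, 0.0]
contact_force: [0.4, 0.1, -3.3]
width: 0.0109
gripper_force: 59.7
```

Emit:
{"op": "send_rows", "data": {
  "steps": [-1, 0, 0, 0, -8.5, -1, 0, 0, 0, -8.5, -1, 0, 0, 2, 0, -1, 0, 0, 2, 0, -1, 0, 0, 2, 0, -1, 0, 0, 2, 0, -1, 0, 0, 0, 0, -1, 0, 0, 0, 0]
}}

```text
clock: 19.25
position: [0.5378, -0.1262, 0.204]
ee_rot: [0.001, -0.173, 0.985, -0.004]
contact_force: [1.0, -8.4, 6.1]
width: 0.011
gripper_force: 78.5
```

```bash
python3 - <<'E'
from geo import *
u=np.array([-.342,.940,0])
go(np.r_[(M-.0252*u)[:2],.160])
E
```

```text
t 19.25 at [ 0.5378 -0.1262  0.204 ] yaw -160.08 shift cm [-0.13  0.57  4.39] w 0.011 F [ 1.0081 -8.4497  6.0514] 78.5
```

It touched early: a straight descent puts the tongue onto the wing. I'll back off and approach along the face normal instead.

Emit:
{"op": "send_rows", "data": {
  "steps": [-1, 0, -1, -2, 0, -1, 0, -1.5, -2, 0, -1, 0, -2, 0, 0, -1, 0, 0, 0, 0, -1, 0, 0, 0, 0]
}}

```text
clock: 19.75
position: [0.5509, -0.1645, 0.241]
ee_rot: [-0.002, -0.172, 0.985, 0.001]
contact_force: [-0.1, 0.8, -3.9]
width: 0.0105
gripper_force: 64.8
```

```bash
python3 - <<'E'
from geo import *
import cv2
T=wrist('w5'); np.save('pics/T5.npy',T)
go(f(-17,0,42))
a=cv2.imread('pics/w5.png')
o=cv2.resize(a,(800,500),interpolation=cv2.INTER_CUBIC)
for i in range(0,640,40): cv2.putText(o,str(i),(int(i*1.25),10),0,.35,(0,0,255))
for i in range(0,400,40): cv2.putText(o,str(i),(0,int(i*1.25)+4),0,.35,(0,0,255))
cv2.imwrite('pics/w5b.png',o)
E
```

```text
t 19.8 at [ 0.5509 -0.164   0.2412] yaw -160.11 shift cm [-0.22  3.44 11.69] w 0.0109 F [ 0.7721  0.3726 -3.3658] 64.8
```

View pics/w5b.png

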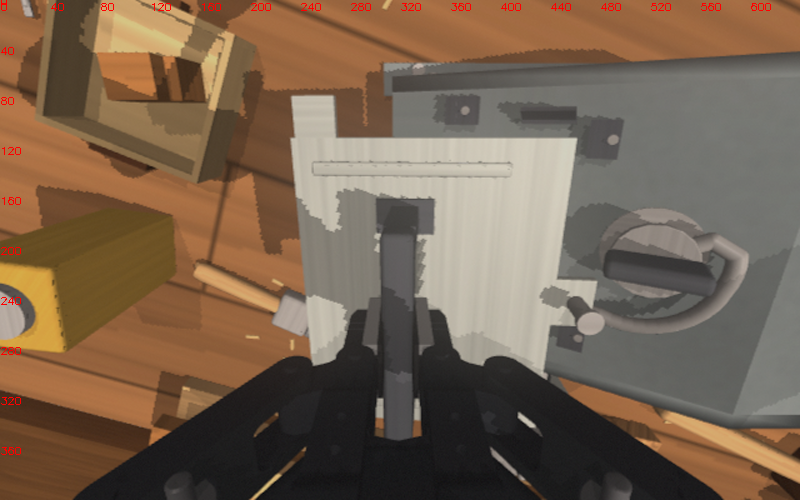

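The cover is still held, now tilted about 6° in the helpful direction. The next move starts 40 mm off the face along its normal.

Emit:
{"op": "send_rows", "data": {
  "steps": [-1, -0.1, 0.7, 2, 0, -1, -0.1, 0.7, 2, 0, -1, 0, 0.7, 1.95, 0, -1, 0, 0.5, 0.87, 0, -1, 0, 0.5, 0.87, 0, -1, 0, 0.4, 0.69, 0, -1, 0, 0, 0, 0],
  "newtons": 35
}}

```text
clock: 20.5
position: [0.5415, -0.1297, 0.1589]
ee_rot: [-0.001, -0.173, 0.985, 0.0]
contact_force: [-0.3, -0.0, -3.4]
width: 0.0109
gripper_force: 65.0
```

```bash
python3 - <<'E'
from geo import *
go(f(-16,0,42)-[0,0,.018])
T=wrist('w6')
E
```

```text
t 20.5 at [ 0.5415 -0.1297  0.1589] yaw -160.03 shift cm [0.09 0.01 5.2 ] w 0.0109 F [-0.3114 -0.0026 -3.4126] 65.0
```

Emit:
{"op": "send_rows", "data": {
  "steps": [-1, 0, 0.3, 0.52, 0, -1, 0, 0.3, 0.52, 0, -1, 0, -0.1, 0.37, 0, -1, 0, -0.1, 0.37, 0, -1, 0, -0.1, 0.37, 0, -1, 0, -0.1, 0.37, 0, -1, 0, 0, 0, 0],
  "newtons": 25
}}

```text
clock: 21.25
position: [0.5422, -0.1284, 0.1357]
ee_rot: [0.001, -0.173, 0.985, 0.0]
contact_force: [-0.1, 0.2, 9.4]
width: 0.0107
gripper_force: 90.7
```

```bash
python3 - <<'E'
from geo import *
go(f(-16,0,42)-[0,0,.018])
s=get_state();print(s['moment'])
E
```

```text
t 21.25 at [ 0.5422 -0.1284  0.1357] yaw -160.12 shift cm [ 0.21 -0.08  2.88] w 0.0107 F [-0.0861  0.2065  9.4299] 90.7
[1.1744 0.4997 0.0291]
```

Emit:
{"op": "send_rows", "data": {
  "steps": [-1, 0, -0.05, 0.4, 0, -1, 0, -0.05, 0.4, 0, -1, 0, -0.05, 0.4, 0, -1, 0, 0, 0, 0]
}}

```text
clock: 21.65
position: [0.5431, -0.1305, 0.1237]
ee_rot: [0.001, -0.173, 0.985, -0.001]
contact_force: [0.1, -1.2, 9.6]
width: 0.011
gripper_force: 109.2
```

```bash
python3 - <<'E'
from geo import *
import cv2
go(f(-16,0,42)-[0,0,.018])
s=get_state();print(s['moment'])
wrist('w7')
a=cv2.imread('pics/w7.png');
t=get_image('scene')['color'][160:260,250:370,::-1]
o=np.zeros((600,800,3),np.uint8);o[:375,:600]=cv2.resize(a,(600,375));o[375:,:]=0
o=np.hstack([cv2.resize(a,(480,300)),np.zeros((300,320,3),np.uint8)]);o[:267,480:800]=cv2.resize(t,(320,267),interpolation=cv2.INTER_CUBIC)
cv2.imwrite('pics/w7b.png',o)
E
```

```text
t 21.65 at [ 0.5431 -0.1305  0.1237] yaw -160.09 shift cm [0.22 0.15 1.69] w 0.011 F [ 0.068  -1.1558  9.5818] 109.2
[0.8183 0.3586 0.0704]
```

View pics/w7b.png

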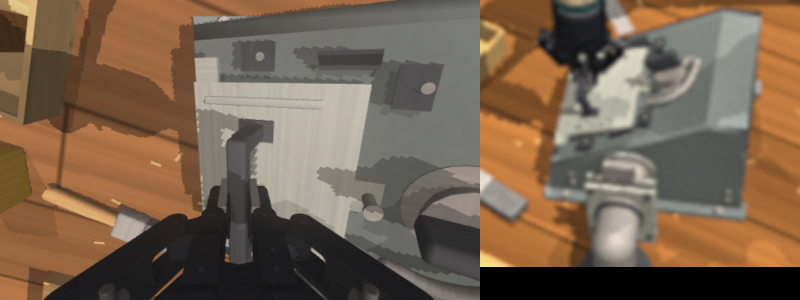

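That makes 11 pictures viewed, one over the limit of 10, so from here I'll rely on numbers and force only. The cover is tilting as planned about its tongue.

Emit:
{"op": "send_rows", "data": {
  "steps": [-1, 0.08, 0, 0.4, 0, -1, 0.07, 0, 0.4, 0, -1, 0, 0.05, 0.4, 0, -1, 0, 0, 0, 0]
}}

```text
clock: 22.15
position: [0.5433, -0.1315, 0.1161]
ee_rot: [0.004, -0.173, 0.985, -0.003]
contact_force: [-4.4, 0.7, 27.8]
width: 0.0107
gripper_force: 122.5
```

```bash
python3 - <<'E'
from geo import *
go(f(-16,0,42)-[0,0,.018])
s=get_state();print(s['moment'])
E
```

```text
t 22.15 at [ 0.5433 -0.1315  0.1161] yaw -160.05 shift cm [0.21 0.25 0.92] w 0.0107 F [-4.4082  0.7008 27.8139] 122.5
[0.4209 0.7634 0.0325]
```

Emit:
{"op": "send_rows", "data": {
  "steps": [-1, 0.1, 0.1, -0.5, 0, -1, 0.1, 0.3, 0, 0, -1, 0, 0.2, 0, 0, -1, 0, 0, 0.3, 0, -1, 0, 0, 0.3, 0, -1, 0, 0, 0, 0]
}}

```text
clock: 22.75
position: [0.5405, -0.1287, 0.1157]
ee_rot: [0.005, -0.173, 0.985, -0.005]
contact_force: [-3.0, -6.1, 28.9]
width: 0.0109
gripper_force: 126.4
```

```bash
python3 - <<'E'
from geo import *
go(f(-16,0,42)-[0,0,.018])
s=get_state();print(s['moment'])
E
```

```text
t 22.75 at [ 0.5405 -0.1287  0.1157] yaw -160.03 shift cm [ 0.05 -0.1   0.88] w 0.0109 F [-3.0447 -6.1464 28.881 ] 126.4
[-0.2861  0.723  -0.0572]
```

```bash
python3 - <<'E'
from geo import *
K,W=load('w7')
oc=[((260,77.3),(-.05,.091,.002)),((493.3,113.3),(.07,.075,.004)),((496,284),(.08,0,.021)),((289,77.3),(-.034,.091,.004))]
def B(p): return yawm(np.radians(110)+p[4])@R.from_euler('y',-p[3]).as_matrix()
def rc(p): return np.array([proj(K,W,p[:3]+B(p)@(np.array(a)-[0,0,.042]))-uv for uv,a in oc])
for n in (3,4):
    c=least_squares(lambda p:np.r_[rc(p)[:n].ravel(),200*p[4]],[.543,-.13,.14,.4,0]).x
    print(n,'grip',c[:3],'theta',np.degrees(c[3:]),'res',rc(c).round(1).tolist(),'face',F.T@(c[:3]-M)*1000)
    for a in [(-.05,.091,0),(-.05,-.091,0),(.07,.075,0),(.07,-.075,0),(.088,0,0)]: print(a,F.T@(c[:3]+B(c)@(np.array(a)-[0,0,.042])-M)*1000)
print('tcp w7 [.5431,-.1305,.1237]')
import fit
o=lambda uv,z:(F.T@0 if 0 else None)
d=lambda uv,z:(lambda o,r:o+r*(z-o[2])/r[2])(F.T@(W[:3,3]-M),F.T@W[:3,:3]@np.linalg.solve(K,[*uv,1]))*1000
for n,uv,z in [('UL clip lo edge top',(393/.75,85/.75),.009),('UL clip bolt',(428/.75,88/.75),.009),('LL clip bolt',(260/.75,56/.75),.009)]: print(n,d(uv,z))
for n,uv in [('UL bolt w1',(100/3+215,325/3+45)),('UR bolt w1',(518/3+215,327/3+45)),('LL',(97/3+215,502/3+45)),('LR',(518/3+215,503/3+45))]: print(n,fit.onface('w',uv,.009)*1000)
E
```

```text
3 grip [ 0.543  -0.1299  0.141 ] theta [20.7833 -0.0719] res [[-0.5, 1.2], [1.7, -0.6], [-1.3, -0.4], [-5.9, 0.6]] face [-8.737  -2.3446 56.4536]
(-0.05, 0.091, 0) [-64.7197  88.6953  22.9472]
(-0.05, -0.091, 0) [-64.9175 -93.3046  23.0614]
(0.07, 0.075, 0) [53.7136 72.5545  3.737 ]
(0.07, -0.075, 0) [ 53.5506 -77.4454   3.8311]
(0.088, 0, 0) [71.3997 -2.4666  0.901 ]
4 grip [ 0.5428 -0.1295  0.1396] theta [21.2544 -0.2291] res [[2.1, 1.1], [2.4, -0.3], [-1.3, -1.0], [-3.5, 0.5]] face [-8.9949 -2.2961 54.9864]
(-0.05, 0.091, 0) [-64.4842  88.8286  20.895 ]
(-0.05, -0.091, 0) [-65.1144 -93.1699  21.2589]
(0.07, 0.075, 0) [54.0644 72.3816  2.6817]
(0.07, -0.075, 0) [ 53.545  -77.6172   2.9816]
(0.088, 0, 0) [71.5953 -2.6849  0.0949]
tcp w7 [.5431,-.1305,.1237]
UL clip lo edge top [64.9932 72.6965  9.    ]
UL clip bolt [80.6891 71.6458  9.    ]
LL clip bolt [-17.5463  90.1381   9.    ]
UL bolt w1 [77.7935 72.3293  9.    ]
UR bolt w1 [ 77.2479 -72.2817   9.    ]
LL [-22.2853  91.1879   9.    ]
LR [-22.4122 -89.9811   9.    ]
```

Emit:
{"op": "send_rows", "data": {
  "steps": [-1, 0, 0, -0.3, 0, -0.55, 0, 0, 0, 0, -0.5, 0, 0, 0, 0, -0.5, 0, 0, 0, 0, -0.5, 0, 0, 0, 0]
}}

```text
clock: 23.35
position: [0.5375, -0.126, 0.1126]
ee_rot: [0.001, -0.173, 0.985, -0.001]
contact_force: [3.2, -5.7, 4.2]
width: 0.0214
gripper_force: 2.7
```

```bash
python3 - <<'E'
from geo import *
import cv2
go(f(-16,0,42)-[0,0,.018])
wrist('w8'); a=cv2.imread('pics/w8.png').astype(int);b=cv2.imread('pics/w7.png').astype(int)
# find pale plate blob: corner extents & handle/bolt
hsv=cv2.cvtColor(cv2.imread('pics/w8.png'),cv2.COLOR_BGR2HSV)
m=((hsv[...,1]<45)&(hsv[...,2]>170)).astype(np.uint8); n,l,st,_=cv2.connectedComponentsWithStats(m)
for i in np.argsort(-st[1:,4])[:4]+1: print(st[i])
i=np.argmax(st[1:,4])+1
ys,xs=np.where(l==i)
for y in range(ys.min(),ys.max()+1,6): r=xs[ys==y]; print(y,r.min() if len(r) else None,r.max() if len(r) else None,end=' | ')
E
```

```text
t 23.35 at [ 0.5375 -0.126   0.1126] yaw -160.04 shift cm [-0.15 -0.46  0.58] w 0.0214 F [ 3.1667 -5.6886  4.1952] 2.7
[  264    80   242   236 24145]
[137 297  42  33 770]
[288 174  23  21 261]
[330 253   9  36 204]
80 280 291 | 86 265 291 | 92 266 291 | 98 266 292 | 104 266 292 | 110 266 292 | 116 264 383 | 122 264 505 | 128 265 504 | 134 265 503 | 140 265 502 | 146 270 500 | 152 290 499 | 158 311 498 | 164 342 497 | 170 368 496 | 176 368 494 | 182 367 493 | 188 367 492 | 194 367 491 | 200 352 490 | 206 348 488 | 212 351 487 | 218 348 486 | 224 350 485 | 230 351 483 | 236 348 482 | 242 353 481 | 248 364 409 | 254 369 418 | 260 370 430 | 266 372 435 | 272 374 439 | 278 415 467 | 284 420 479 | 290 432 469 | 296 440 470 | 302 450 469 | 308 456 468 | 314 465 467 |
```

```bash
cat > seg.py <<'E'
from geo import *
import cv2,sys
def plate(name):
    K,W=load(name); im=cv2.imread(f'pics/{name}.png')
    hsv=cv2.cvtColor(im,cv2.COLOR_BGR2HSV)
    m=((hsv[...,1]<45)&(hsv[...,2]>170)).astype(np.uint8); n,l,st,_=cv2.connectedComponentsWithStats(m)
    i=np.argmax(st[1:,4])+1; m=l==i; x0,y0,w,h=st[i,:4]
    rows=[(y,np.where(m[y])[0]) for y in range(y0,y0+h)]
    top=[y for y,r in rows if r.max()>x0+w-8][0]        # row of the upper-right corner
    er=np.array([(r.min(),r.max()) for y,r in rows if y0+8<y<top-8])
    R_=np.array([(y,r.max()) for y,r in rows if top+8<y<top+110]); k=np.polyfit(R_[:,0],R_[:,1],1)
    d={'earL':(np.median(er[:,0])-.5,y0+18),'earR':(np.median(er[:,1])+.5,y0+18),'earTop':((x0+20),y0),'TR':(np.polyval(k,top)+.5,top),'R2':(np.polyval(k,top+90)+.5,top+90)}
    return K,W,d
def cover(name):
    K,W,d=plate(name)
    # unknown grip x,y,z(face mm->m), pitch, yaw ; constraints by lines
    def pt(p,a): return p[:3]+B(p)@(np.array(a)-[0,0,.042])
    def rc(p):
        P=lambda a:proj(K,W,pt(p,a))
        def lx(a,b,uv): # x-pixel distance from line a-b at row uv[1]
            A,C=P(a),P(b); t=(uv[1]-A[1])/(C[1]-A[1]); return A[0]+t*(C[0]-A[0])-uv[0]
        return np.r_[lx((-.05,.091,.004),(-.05,.075,.004),d['earL']),lx((.07,.075,.004),(.07,0,.004),d['TR']),lx((.07,.075,.004),(.07,0,.004),d['R2']),
            P((-.04,.091,.004))[1]-d['earTop'][1],P((.07,.075,.004))[1]-d['TR'][1]]
    B=lambda p:yawm(np.radians(110)+p[4])@R.from_euler('y',-p[3]).as_matrix()
    c=least_squares(lambda p:np.r_[rc(p)],[*f(-15,0,42),.5,0]).x
    print(name,d,'\nres',rc(c).round(2),'grip face',F.T@(c[:3]-M)*1000,'pitch,yaw',np.degrees(c[3:]))
    for a in [(-.05,.091,0),(-.05,-.091,0),(.07,.075,0),(.07,-.075,0),(.088,0,0)]: print(a,F.T@(pt(c,a)-M)*1000)
if __name__=='__main__':
    for n in sys.argv[1:]: cover(n)
E
python3 seg.py w7 w8
```

```text
w7 {'earL': (np.float64(260.5), np.int32(95)), 'earR': (np.float64(288.5), np.int32(95)), 'earTop': (np.int32(279), np.int32(77)), 'TR': (np.float64(494.95548048922535), 113), 'R2': (np.float64(478.58355270821187), 203)} 
res [ 0.  0. -0. -0. -0.] grip face [-16.7254  -1.6495  63.251 ] pitch,yaw [32.0379  0.1452]
(-0.05, 0.091, 0) [-65.3998  89.2992  19.6148]
(-0.05, -0.091, 0) [-65.0005 -92.7002  19.3842]
(0.07, 0.075, 0) [54.5591 73.557  23.862 ]
(0.07, -0.075, 0) [ 54.8882 -76.4425  23.672 ]
(0.088, 0, 0) [72.7122 -1.4041 24.4071]
w8 {'earL': (np.float64(265.5), np.int32(98)), 'earR': (np.float64(292.5), np.int32(98)), 'earTop': (np.int32(284), np.int32(80)), 'TR': (np.float64(506.15680838672125), 120), 'R2': (np.float64(488.0278625509612), 210)} 
res [-0. -0. -0.  0.  0.] grip face [-13.8645   0.3386  52.3627] pitch,yaw [32.8771 -0.2143]
(-0.05, 0.091, 0) [-61.3985  91.4098   7.7357]
(-0.05, -0.091, 0) [-61.988  -90.5889   8.076 ]
(0.07, 0.075, 0) [58.3978 75.033  13.7892]
(0.07, -0.075, 0) [ 57.9119 -74.966   14.0697]
(0.088, 0, 0) [76.1321 -0.0231 14.833 ]
```

```bash
cat > hyp.py <<'E'
import seg,sys
from seg import *
def hyp(name):
    K,W,d=plate(name)
    B=lambda p:facem(np.radians(110)+p[3])@R.from_euler('y',p[2]).as_matrix() # p: x_tip,y,phi(lower end raised),yaw,zt
    def pt(p,a): return M+F@np.array([p[0],p[1],p[4]])+B(p)@(np.array(a)-[.088,0,0])
    def rc(p):
        P=lambda a:proj(K,W,pt(p,a))
        def lx(a,b,uv):
            A,C=P(a),P(b); t=(uv[1]-A[1])/(C[1]-A[1]); return A[0]+t*(C[0]-A[0])-uv[0]
        return np.r_[lx((-.05,.091,.004),(-.05,.075,.004),d['earL']),lx((.07,.075,.004),(.07,0,.004),d['TR']),lx((.07,.075,.004),(.07,0,.004),d['R2']),
            P((-.04,.091,.004))[1]-d['earTop'][1],P((.07,.075,.004))[1]-d['TR'][1]]
    for lab,w in [('flat',(1e5,1e5)),('tip on face',(0,1e5)),('free',(0,0))]:
        c=least_squares(lambda p:np.r_[rc(p),w[0]*p[2],w[1]*p[4]],[.072,0,0,0,0]).x
        lo=F.T@(pt(c,(-.05,0,0))-M)*1000
        print(name,lab,'tipx %.1f y %.1f z %.1f phi %.1f yaw %.2f'%(c[0]*1e3,c[1]*1e3,c[4]*1e3,np.degrees(c[2]),np.degrees(c[3])),'offset up from rest %.1f'%(c[0]*1e3-71),'lower',lo,'res',rc(c).round(1))
if __name__=='__main__':
    for n in sys.argv[1:]: hyp(n)
E
python3 hyp.py w7 w8
```

```text
w7 flat tipx 72.5 y -0.1 z 0.0 phi 0.0 yaw 2.14 offset up from rest 1.5 lower [-65.4174  -4.5697  -0.0403] res [15.6 -5.7 -2.1  6.1 -4.5]
w7 tip on face tipx 71.2 y -2.7 z 0.0 phi 9.1 yaw -0.41 offset up from rest 0.2 lower [-65.0398  -1.7642  21.8443] res [-0.   0.4 -0.5  0.2 -0.2]
w7 free tipx 72.7 y -1.4 z 24.4 phi -2.0 yaw 0.15 offset up from rest 1.7 lower [-65.2002  -1.7005  19.4995] res [ 0.  0.  0. -0. -0.]
w8 flat tipx 76.3 y 0.0 z 0.0 phi 0.0 yaw 0.44 offset up from rest 5.3 lower [-61.7467  -0.8979  -0.0009] res [ 7.2 -2.3 -1.1  2.8 -2.1]
w8 tip on face tipx 75.6 y -1.0 z 0.0 phi 3.7 yaw -0.66 offset up from rest 4.6 lower [-62.0749   0.3881   8.9963] res [-0.   0.3 -0.4  0.2 -0.1]
w8 free tipx 76.1 y -0.0 z 14.8 phi -2.9 yaw -0.21 offset up from rest 5.1 lower [-61.6933   0.4104   7.9059] res [-0.  0.  0. -0.  0.]
```

Emit:
{"op": "send_rows", "data": {
  "steps": [-0.5, 0, -0.3, 0, 0, -0.5, 0, -0.3, 0, 0, -0.5, 0, 0, 0, 0, -0.5, 0, 0, 0, 0]
}}

```text
clock: 23.8
position: [0.5377, -0.1301, 0.1116]
ee_rot: [-0.001, -0.173, 0.985, 0.001]
contact_force: [0.5, 0.4, -0.1]
width: 0.0218
gripper_force: 0.0
```

```bash
python3 - <<'E'
from geo import *
go(f(-16,0,42)-[0,0,.018]);wrist('w9')
E
python3 hyp.py w9
```

```text
t 23.8 at [ 0.5377 -0.1301  0.1116] yaw -160.07 shift cm [-0.27 -0.07  0.48] w 0.0218 F [ 0.4581  0.4266 -0.1341] 0.0
w9 flat tipx 76.4 y -0.1 z 0.0 phi 0.0 yaw 0.56 offset up from rest 5.4 lower [-61.6269  -1.2466  -0.002 ] res [ 7.1 -2.3 -1.   2.7 -2. ]
w9 tip on face tipx 75.7 y -1.1 z 0.0 phi 3.8 yaw -0.54 offset up from rest 4.7 lower [-61.9941   0.0543   9.1164] res [-0.   0.3 -0.3  0.1 -0.1]
w9 free tipx 75.9 y -0.3 z 11.2 phi -1.5 yaw -0.19 offset up from rest 4.9 lower [-62.0963   0.0947   7.7166] res [-0.  0.  0.  0.  0.]
```

Emit:
{"op": "send_rows", "data": {
  "steps": [-0.5, 0.1, -0.3, 0, 0, -0.5, 0, -0.3, 0, 0, -0.5, 0, 0, 0, 0, -0.5, 0, 0, 0, 0]
}}

```text
clock: 24.25
position: [0.5393, -0.1361, 0.1125]
ee_rot: [-0.0, -0.173, 0.985, 0.001]
contact_force: [-1.4, 4.8, 4.4]
width: 0.0209
gripper_force: 2.2
```

```bash
python3 - <<'E'
from geo import *
go(f(-16,0,42)-[0,0,.018]);wrist('w10')
E
python3 hyp.py w10
```

```text
t 24.25 at [ 0.5393 -0.1361  0.1125] yaw -160.08 shift cm [-0.32  0.55  0.57] w 0.0209 F [-1.3607  4.8089  4.4377] 2.2Traceback (most recent call last):
  File "hyp.py", line 18, in <module>
    for n in sys.argv[1:]: hyp(n)
                           ~~~^^^
  File "hyp.py", line 4, in hyp
    K,W,d=plate(name)
          ~~~~~^^^^^^
  File "seg.py", line 12, in plate
    d={'earL':(np.median(er[:,0])-.5,y0+18),'earR':(np.median(er[:,1])+.5,y0+18),'earTop':((x0+20),y0),'TR':(np.polyval(k,top)+.5,top),'R2':(np.polyval(k,top+90)+.5,top+90)}
                         ~~^^^^^
IndexError: too many indices for array: array is 1-dimensional, but 2 were indexed
```

```bash
python3 - <<'E'
import cv2,numpy as np
for n in('w9','w10'):
    hsv=cv2.cvtColor(cv2.imread(f'pics/{n}.png'),cv2.COLOR_BGR2HSV)
    m=((hsv[...,1]<45)&(hsv[...,2]>170)).astype(np.uint8); k,l,st,_=cv2.connectedComponentsWithStats(m)
    print(n)
    for i in np.argsort(-st[1:,4])[:4]+1: print(st[i])
    l_=l==(np.argmax(st[1:,4])+1)
    for y in range(70,250,8):
        r=np.where(l_[y])[0]; print(y,(r.min(),r.max()) if len(r) else '-',end=' | ')
E
```

```text
w9
[  270    83   246   238 24956]
[140 300  38  31 625]
[294 176  25  22 270]
[402 357  23  23 141]
70 - | 78 - | 86 (np.int64(271), np.int64(298)) | 94 (np.int64(272), np.int64(298)) | 102 (np.int64(272), np.int64(299)) | 110 (np.int64(273), np.int64(298)) | 118 (np.int64(270), np.int64(367)) | 126 (np.int64(270), np.int64(515)) | 134 (np.int64(271), np.int64(513)) | 142 (np.int64(271), np.int64(511)) | 150 (np.int64(279), np.int64(510)) | 158 (np.int64(304), np.int64(508)) | 166 (np.int64(344), np.int64(506)) | 174 (np.int64(375), np.int64(505)) | 182 (np.int64(375), np.int64(503)) | 190 (np.int64(375), np.int64(501)) | 198 (np.int64(374), np.int64(499)) | 206 (np.int64(351), np.int64(498)) | 214 (np.int64(348), np.int64(496)) | 222 (np.int64(347), np.int64(494)) | 230 (np.int64(348), np.int64(493)) | 238 (np.int64(354), np.int64(491)) | 246 (np.int64(355), np.int64(489)) | w10
[  297   118   234   188 21810]
[301 116  34  21 550]
[470 286  24  43 520]
[147 299  34  30 486]
70 - | 78 - | 86 - | 94 - | 102 - | 110 - | 118 (np.int64(338), np.int64(339)) | 126 (np.int64(338), np.int64(530)) | 134 (np.int64(337), np.int64(529)) | 142 (np.int64(324), np.int64(527)) | 150 (np.int64(343), np.int64(525)) | 158 (np.int64(337), np.int64(524)) | 166 (np.int64(341), np.int64(522)) | 174 (np.int64(384), np.int64(520)) | 182 (np.int64(384), np.int64(518)) | 190 (np.int64(383), np.int64(516)) | 198 (np.int64(383), np.int64(514)) | 206 (np.int64(360), np.int64(513)) | 214 (np.int64(348), np.int64(511)) | 222 (np.int64(345), np.int64(509)) | 230 (np.int64(347), np.int64(507)) | 238 (np.int64(353), np.int64(505)) | 246 (np.int64(359), np.int64(503)) |
```

```bash
python3 - <<'E'
from geo import *
import cv2
def d(n,uv,z):
    K,W=load(n);o=F.T@(W[:3,3]-M);r=F.T@W[:3,:3]@np.linalg.solve(K,[*uv,1]);return (o+r*(z-o[2])/r[2])*1000
for n,a,b in [('w9',(516,122),(496.5,214)),('w10',(531,122),(511.5,214))]:
    print(n,d(n,a,.004),d(n,b,.004))
def px(n,P): K,W=load(n);return proj(K,W,M+F@(np.array(P)/1000))
for n in('w9','w10'):
    g=cv2.imread(f'pics/{n}.png'); g=cv2.cvtColor(g,cv2.COLOR_BGR2HSV)
    # sample along x lines of the ear (y_f=84) from x=-85 to -30, for plane z=4
    for y,z in((84,4),(60,4)):
        print(n,y,[(x,)+tuple(int(v) for v in g[tuple(np.round(px(n,(x,y,z))[::-1]).astype(int))][1:]) for x in range(-86,-28,3)])
E
```

```text
w9 [58.5982 74.3404  4.    ] [58.4011 33.388   4.    ]
w10 [58.9729 74.8687  4.    ] [59.3529 33.8368  4.    ]
w9 84 [(-86, 133, 111), (-83, 134, 110), (-80, 13, 122), (-77, 18, 100), (-74, 16, 95), (-71, 18, 97), (-68, 25, 153), (-65, 29, 173), (-62, 29, 173), (-59, 28, 173), (-56, 28, 174), (-53, 27, 173), (-50, 26, 174), (-47, 28, 153), (-44, 14, 88), (-41, 16, 96), (-38, 13, 97), (-35, 9, 88), (-32, 9, 86), (-29, 6, 87)]
w9 60 [(-86, 135, 115), (-83, 134, 114), (-80, 19, 94), (-77, 12, 107), (-74, 12, 105), (-71, 23, 102), (-68, 28, 182), (-65, 27, 177), (-62, 28, 153), (-59, 29, 176), (-56, 28, 174), (-53, 28, 175), (-50, 28, 175), (-47, 29, 176), (-44, 26, 176), (-41, 27, 177), (-38, 27, 178), (-35, 26, 177), (-32, 27, 177), (-29, 27, 178)]
w10 84 [(-86, 136, 111), (-83, 123, 112), (-80, 16, 124), (-77, 18, 100), (-74, 21, 96), (-71, 21, 97), (-68, 26, 157), (-65, 27, 167), (-62, 27, 168), (-59, 27, 168), (-56, 29, 170), (-53, 27, 168), (-50, 29, 169), (-47, 29, 160), (-44, 14, 93), (-41, 13, 97), (-38, 13, 96), (-35, 11, 89), (-32, 9, 87), (-29, 6, 87)]
w10 60 [(-86, 136, 114), (-83, 136, 114), (-80, 16, 95), (-77, 12, 108), (-74, 12, 107), (-71, 29, 133), (-68, 27, 177), (-65, 30, 172), (-62, 29, 157), (-59, 27, 169), (-56, 26, 169), (-53, 27, 169), (-50, 28, 172), (-47, 27, 169), (-44, 28, 172), (-41, 25, 172), (-38, 28, 172), (-35, 28, 174), (-32, 26, 174), (-29, 27, 173)]
```

Emit:
{"op": "send_rows", "data": {
  "steps": [-0.5, 0, 0.5, 0, 0, -0.5, 0, 0.4, 0, 0, -0.5, 0, 0.3, 0, 0, -0.5, 0, 0.2, 0, 0, -0.5, 0, 0, 0, 0]
}}

```text
clock: 24.8
position: [0.5351, -0.1237, 0.1124]
ee_rot: [0.0, -0.173, 0.985, -0.0]
contact_force: [-0.4, -1.8, -1.4]
width: 0.0215
gripper_force: 0.5
```

```bash
sed -i 's/>170/>145/' seg.py; python3 - <<'E'
from geo import *
go(f(-16,0,42)-[0,0,.018]);wrist('w11')
E
python3 hyp.py w9 w10 w11
```

```text
t 24.8 at [ 0.5351 -0.1237  0.1124] yaw -160.04 shift cm [-0.3  -0.76  0.56] w 0.0215 F [-0.4401 -1.8235 -1.3797] 0.5
w9 flat tipx 76.5 y 0.1 z 0.0 phi 0.0 yaw 0.51 offset up from rest 5.5 lower [-61.4523  -0.9892  -0.0014] res [ 7.9 -2.3 -1.4  3.3 -2.4]
w9 tip on face tipx 75.8 y -1.1 z 0.0 phi 4.2 yaw -0.73 offset up from rest 4.8 lower [-61.8271   0.4723  10.2075] res [-0.   0.6 -0.7  0.3 -0.2]
w9 free tipx 76.0 y 0.7 z 24.2 phi -6.6 yaw 0.08 offset up from rest 5.0 lower [-61.1223   0.5243   8.3136] res [ 0.  0.  0. -0. -0.]
w10 flat tipx 77.2 y -0.4 z 0.0 phi 0.0 yaw 0.43 offset up from rest 6.2 lower [-60.7855  -1.3356  -0.0006] res [ 9.2 -2.6 -1.7  3.9 -2.9]
w10 tip on face tipx 76.2 y -1.8 z 0.0 phi 5.3 yaw -1.03 offset up from rest 5.2 lower [-61.1809   0.4409  12.6291] res [-0.   0.8 -0.9  0.4 -0.3]
w10 free tipx 75.5 y 0.5 z 29.5 phi -8.5 yaw 0.00 offset up from rest 4.5 lower [-60.9544   0.5334   9.1966] res [-0. -0. -0.  0.  0.]
w11 flat tipx 79.1 y -1.0 z -0.0 phi -0.0 yaw -0.60 offset up from rest 8.1 lower [-58.9366   0.2798  -0.0036] res [-2.7  3.8 -2.8  0.6 -0.5]
w11 tip on face tipx 79.3 y -0.6 z 0.0 phi -1.3 yaw -0.18 offset up from rest 8.3 lower [-58.6722  -0.2172  -3.2478] res [-0.1  2.8 -3.   1.6 -1.2]
w11 free tipx 80.9 y 4.8 z 65.0 phi -25.3 yaw 3.43 offset up from rest 9.9 lower [-43.7491   0.0963   5.8694] res [ 0. -0.  0.  0. -0.]
```

The cover now reads flat, about 3–4 mm above the sill. The earlier snag was its lower edge riding on the sill's lead-in. I'll back off straight up and go to the cam.

Emit:
{"op": "send_rows", "data": {
  "steps": [-0.5, 0, -0.25, 0, 0, -0.5, 0, 0, -1, 0, -0.5, 0, 0, -1.5, 0, -0.5, 0, 0, -3, 0, -0.5, 0, 0, -4, 0, -0.5, 0, 0, -4, 0, -0.4, 0, 0, -1, 8.5, -0.4, 0, 0, 0, 8.5, -0.4, 0, 0, 0, 8.5, -0.4, 0, 0, 0, 8.5, -0.4, 0, 0, 0, 8.5]
}}

```text
clock: 25.95
position: [0.5357, -0.1257, 0.2583]
ee_rot: [0.0, 0.199, 0.98, 0.0]
contact_force: [-1.0, -0.2, 1.1]
width: 0.0257
gripper_force: 0.0
```

Emit:
{"op": "send_rows", "data": {
  "steps": [-0.4, 0, 0, 0, 8.5, -0.4, 0, 0, 0, 8.5, -0.4, 0, 0, 0, 8.5, -0.4, 0, 0, 0, 8.5, -0.4, 0, 0, 0, 8.5, -0.4, 0, 0, 0, 5, -0.4, 0, 0, 0, 0]
}}

```text
clock: 26.65
position: [0.5357, -0.1258, 0.2582]
ee_rot: [0.0, 0.574, 0.819, 0.0]
contact_force: [-0.5, 0.1, -0.4]
width: 0.0257
gripper_force: 0.0
```

```bash
python3 - <<'E'
from geo import *
go(f(114,0,45)-[0,0,.0115]);wrist('w12');wrist('w12b')
import cv2,hyp
K,W=load('w12')
# dark wing / clip segmentation: compare predicted bolts on clips with the image
g=cv2.cvtColor(cv2.imread('pics/w12.png'),cv2.COLOR_BGR2GRAY)
px=lambda P:proj(K,W,M+F@(np.array(P)/1000.))
print('pred clip bolts',[px((x,y,9)).round(1).tolist() for x,y in((77.5,72.3),(77.5,-72.3),(-22.3,90.6),(-22.3,-90.6))])
for x,y in((77.5,72.3),(77.5,-72.3),(-22.3,90.6),(-22.3,-90.6)):
    u,v=px((x,y,9)).round().astype(int)
    if 12<u<628 and 12<v<388:
        r=g[v-12:v+13,u-12:u+13]; dark=(g[v-25:v+25,u-25:u+25]<90).sum(); print((u,v),r.max()); 
        k,l,st,ce=cv2.connectedComponentsWithStats((r>125).astype(np.uint8)); print([(s[4],c.round(1)-12) for s,c in zip(st[1:],ce[1:])])
# pale cover extents
hsv=cv2.cvtColor(cv2.imread('pics/w12.png'),cv2.COLOR_BGR2HSV)
m=((hsv[...,1]<45)&(hsv[...,2]>145)).astype(np.uint8);k,l,st,_=cv2.connectedComponentsWithStats(m)
for i in np.argsort(-st[1:,4])[:3]+1: print(st[i])
l_=l==(np.argmax(st[1:,4])+1)
for y in range(90,400,12):
    r=np.where(l_[y])[0]; print(y,(r.min(),r.max()) if len(r) else '-',end=' | ')
E
```

```text
t 26.65 at [ 0.5357 -0.1258  0.2582] yaw 109.94 shift cm [10.56  0.29  7.72] w 0.0257 F [-0.5165  0.0793 -0.4294] 0.0
pred clip bolts [[233.7, 82.4], [411.3, 82.2], [236.6, 170.4], [406.4, 170.3]]
(np.int64(234), np.int64(82)) 153
[(np.int32(41), array([-1.1, -1.9]))]
(np.int64(411), np.int64(82)) 150
[(np.int32(45), array([-1. , -1.6])), (np.int32(4), array([12. ,  9.5]))]
(np.int64(237), np.int64(170)) 169
[(np.int32(1), array([ 12., -12.])), (np.int32(21), array([-1.4, -2. ])), (np.int32(43), array([ 7.7, 10.3]))]
(np.int64(406), np.int64(170)) 169
[(np.int32(1), array([-12., -12.])), (np.int32(15), array([-0.6, -1.9])), (np.int32(39), array([-7.4, 10.5])), (np.int32(8), array([ 0.5, 10.9]))]
[  237    89   173   102 11524]
[ 529   46   65   89 2165]
[  84  138   85   72 1745]
90 (np.int64(335), np.int64(337)) | 102 (np.int64(238), np.int64(408)) | 114 (np.int64(240), np.int64(405)) | 126 (np.int64(243), np.int64(402)) | 138 (np.int64(246), np.int64(399)) | 150 (np.int64(248), np.int64(395)) | 162 (np.int64(251), np.int64(392)) | 174 (np.int64(254), np.int64(389)) | 186 (np.int64(242), np.int64(401)) | 198 - | 210 - | 222 - | 234 - | 246 - | 258 - | 270 - | 282 - | 294 - | 306 - | 318 - | 330 - | 342 - | 354 - | 366 - | 378 - | 390 - |
```

```bash
python3 - <<'E'
from geo import *
import cv2
K,W=load('w12')
def d(uv,z): o=F.T@(W[:3,3]-M);r=F.T@W[:3,:3]@np.linalg.solve(K,[*uv,1]);return ((o+r*(z-o[2])/r[2])*1000).round(1)
hsv=cv2.cvtColor(cv2.imread('pics/w12.png'),cv2.COLOR_BGR2HSV)
m=((hsv[...,1]<45)&(hsv[...,2]>145))
for u in (255,270,290,350,370,385):
    r=np.where(m[85:200,u])[0]+85; print(u,r.min(),r.max(),'upper',d((u+1,r.min()+1.4),.004),'lower',d((u+1,r.max()+2.4),.004),'low z0',d((u+1,r.max()+2.4),.0))
print('ears',d((242+.5,187+1.9),.004),d((402+1,187+1.9),.004))
# wing: dark pixels around prediction
g=hsv[...,2]; px=lambda P:proj(K,W,M+F@(np.array(P)/1000.))
print('wing top pred',[px((x,0,52)).round(1).tolist() for x in(86,138)])
for v in range(40,84,6):
    r=np.where(g[v,290:345]<95)[0]+290; print(v,(r.min(),r.max(),len(r)) if len(r) else '-',end=' | ')
E
```

```text
255 95 188 upper [61.9 57.3  4. ] lower [-59.9  76.5   4. ] low z0 [-64.4  77.8   0. ]
270 95 189 upper [61.9 44.3  4. ] lower [-61.7  59.1   4. ] low z0 [-66.2  60.1  -0. ]
290 95 176 upper [61.9 27.   4. ] lower [-39.8  34.    4. ] low z0 [-43.9  34.6   0. ]
350 95 175 upper [ 61.8 -24.9   4. ] lower [-38.2 -33.2   4. ] low z0 [-42.3 -33.8   0. ]
370 99 168 upper [ 58.  -42.7   4. ] lower [-27.3 -54.1   4. ] low z0 [-31.2 -55.1   0. ]
385 95 190 upper [ 61.8 -55.2   4. ] lower [-63.6 -76.7   4. ] low z0 [-68.1 -78.1   0. ]
ears [-57.3  91.8   4. ] [-57.5 -95.5   4. ]
wing top pred [[323.2, 101.9], [324.4, 19.9]]
40 (np.int64(314), np.int64(332), 19) | 46 (np.int64(314), np.int64(332), 19) | 52 (np.int64(314), np.int64(331), 18) | 58 (np.int64(291), np.int64(331), 19) | 64 (np.int64(291), np.int64(331), 21) | 70 (np.int64(292), np.int64(343), 28) | 76 (np.int64(307), np.int64(343), 24) | 82 (np.int64(314), np.int64(341), 22) |
```

Measured against the clips, the cover lies flat, centred and just clear of them, and the wing is at about 0. Next I'll straddle the wing.

Emit:
{"op": "send_rows", "data": {
  "steps": [-0.4, 3.5, 0.07, 0, 0, -0.4, 3.5, 0.07, 0, 0, -0.4, 3.5, 0.07, 0, 0, -0.4, 0, 0, 2.5, 0, -0.4, 0, 0, 2.5, 0, -0.4, 0, 0, 1.7, 0, -0.4, 0, 0, 1, 0, -0.5, 0, 0, 0, 0]
}}

```text
clock: 27.55
position: [0.5011, -0.0263, 0.1794]
ee_rot: [-0.001, 0.574, 0.819, -0.001]
contact_force: [-0.4, 0.1, 0.1]
width: 0.0214
gripper_force: 0.0
```

```bash
python3 - <<'E'
from geo import *
go(f(114,0,45)-[0,0,.0115])
E
```

```text
t 27.55 at [ 0.5011 -0.0263  0.1794] yaw 109.98 shift cm [ 0.03  0.16 -0.16] w 0.0214 F [-0.3969  0.0554  0.1278] 0.0
```

Emit:
{"op": "send_rows", "data": {
  "steps": [-0.5, 0, 0.05, -0.2, 8, -0.5, 0, 0, 0, 8, -0.47, 0, 0, 0, 8, -0.45, 0, 0, 0, 8, -0.43, 0, 0, 0, 8, -0.43, 0, 0, 0, 8, -0.43, 0, 0, 0, 8, -0.43, 0, 0, 0, 0]
}}

```text
clock: 28.35
position: [0.5028, -0.0266, 0.1836]
ee_rot: [0.001, 0.891, 0.454, 0.001]
contact_force: [-0.9, -0.9, 1.4]
width: 0.0243
gripper_force: 0.7
```

Emit:
{"op": "send_rows", "data": {
  "steps": [-0.43, 0, 0, 0, 8, -0.43, 0, 0, 0, 8, -0.43, 0, 0, 0, 8, -0.43, 0, 0, 0, 8, -0.43, 0, 0, 0, 0]
}}

```text
clock: 28.85
position: [0.5026, -0.0262, 0.1831]
ee_rot: [0.0, 0.981, 0.192, 0.0]
contact_force: [-0.9, 0.7, 1.3]
width: 0.0243
gripper_force: 0.6
```

```bash
python3 - <<'E'
from geo import *
go(f(114,0,45)-[0,0,.0115]);s=get_state();print(s['moment'],s['qpos'][5]);wrist('w13')
E
```

```text
t 28.85 at [ 0.5026 -0.0262  0.1831] yaw 22.11 shift cm [ 0.03 -0.07  0.21] w 0.0243 F [-0.8877  0.6931  1.3058] 0.6
[0.0101 0.1525 0.0177] 0.9941810021270056
```

Emit:
{"op": "send_rows", "data": {
  "steps": [-0.43, 0, 0, 0, 8, -0.43, 0, 0, 0, 8, -0.43, 0, 0, 0, 8, -0.43, 0, 0, 0, 8, -0.43, 0, 0, 0, 8, -0.43, 0, 0, 0, 0]
}}

```text
clock: 29.5
position: [0.5044, -0.0272, 0.1838]
ee_rot: [0.001, 0.988, -0.155, 0.002]
contact_force: [1.5, -2.7, 3.5]
width: 0.0243
gripper_force: 2.7
```

Emit:
{"op": "send_rows", "data": {
  "steps": [-0.43, 0, 0, 0, 8, -0.43, 0, 0, 0, 8, -0.43, 0, 0, 0, 8, -0.43, 0, 0, 0, 8, -0.43, 0, 0, 0, 5, -0.43, 0, 0, 0, 0]
}}

```text
clock: 30.1
position: [0.5044, -0.0289, 0.184]
ee_rot: [0.001, 0.888, -0.46, 0.003]
contact_force: [0.6, -5.7, 3.6]
width: 0.024
gripper_force: 4.3
```

```bash
python3 - <<'E'
from geo import *
go(f(114,0,45)-[0,0,.0115]);s=get_state();print(s['moment'],s['qpos'][5]);wrist('w14')
E
```

```text
t 30.1 at [ 0.5044 -0.0289  0.184 ] yaw -54.75 shift cm [-0.39 -0.05  0.3 ] w 0.024 F [ 0.6235 -5.6704  3.552 ] 4.3
[-0.9188  0.0143  0.0496] 2.3364517662905824
```

Emit:
{"op": "send_rows", "data": {
  "steps": [-0.6, 0, 0, 0, 0, -0.7, 0, 0, 0, 0, -1, 0, 0, 0, 0, -1, 0, 0, 0, 0, -1, 0, 0, 0, 0],
  "newtons": 40
}}

```text
clock: 30.65
position: [0.5037, -0.0282, 0.1842]
ee_rot: [0.001, 0.888, -0.46, 0.003]
contact_force: [-1.3, -5.3, 7.3]
width: 0.0121
gripper_force: 38.9
```

```bash
python3 - <<'E'
from geo import *
go(f(114,0,45)-[0,0,.0115]);s=get_state();print(s['moment'],s['qpos'][5])
E
```

```text
t 30.65 at [ 0.5037 -0.0282  0.1842] yaw -54.76 shift cm [-0.29 -0.06  0.32] w 0.0121 F [-1.31   -5.3253  7.3227] 38.9
[-0.6185 -0.0202 -0.1967] 2.3360590875498475
```

Emit:
{"op": "send_rows", "data": {
  "steps": [-1, 0, 0, 0, 4, -1, 0, 0, 0, 4, -1, 0, 0, 0, 4, -1, 0, 0, 0, 3, -1, 0, 0, 0, 2, -1, 0, 0, 0, 0, -1, 0, 0, 0, 0]
}}

```text
clock: 31.35
position: [0.5034, -0.0284, 0.1841]
ee_rot: [0.001, 0.811, -0.585, 0.003]
contact_force: [-0.9, -6.7, 8.1]
width: 0.0111
gripper_force: 42.6
```

```bash
python3 - <<'E'
from geo import *
go(f(114,0,45)-[0,0,.0115]);s=get_state();print(s['moment'],s['qpos'][5])
E
```

```text
t 31.35 at [ 0.5034 -0.0284  0.1841] yaw -71.58 shift cm [-0.31 -0.01  0.31] w 0.0111 F [-0.8651 -6.6524  8.0967] 42.6
[-0.6183  0.4128  0.6454] 2.630374876569725
```

The wing is at its stop, with the tool at yaw −71.6° and 0.65 N·m of reaction torque. I'll release, rise and check the cover.

Emit:
{"op": "send_rows", "data": {
  "steps": [-1, 0, 0, 0, -1.5, -0.5, 0, 0, 0, 0, -0.4, 0, 0, 0, 0, -0.3, 0, 0, 0, 0, -0.3, 0, 0, -2, 0, -0.3, 0, 0, -3, 0, -0.3, 0, 0, -4, 0, -0.3, 0, 0, -3, 0, -0.3, 0, 0, 0, 0]
}}

```text
clock: 32.25
position: [0.5048, -0.0263, 0.3067]
ee_rot: [-0.002, 0.817, -0.577, 0.004]
contact_force: [0.8, 0.1, 0.9]
width: 0.03
gripper_force: 0.0
```

```bash
python3 - <<'E'
from geo import *
import fit
w1,s,t=load('w1'),cam('scene'),cam('top')
for a,b in [((499,177.5),(303,222)),((497,177),(302,223)),((500,177.5),(303,221))]:
    P=tri([(*w1,a),(*s,b)]); print(P,proj(*w1,P)-a,proj(*s,P)-b,'top px',proj(*t,P),'face-yaw frame rel M',(yawm(np.radians(110)).T@(P-M)))
wrist('w15'); go(f(114,0,45))
E
```

```text
[0.6765 0.0053 0.1702] [ 0.0117 -0.1226] [-0.4401 -0.1402] top px [317.1954 159.0856] face-yaw frame rel M [ 0.0457 -0.174   0.0737]
[0.6784 0.0047 0.1646] [-0.0057  0.0596] [0.2105 0.067 ] top px [317.4405 158.8261] face-yaw frame rel M [ 0.0444 -0.1755  0.0681]
[0.6749 0.0058 0.174 ] [ 0.0039 -0.0406] [-0.1476 -0.047 ] top px [317.0305 159.4095] face-yaw frame rel M [ 0.0466 -0.1726  0.0775]
t 32.4 at [ 0.5018 -0.0259  0.3014] yaw -70.52 shift cm [-0.01 -0.1  10.89] w 0.0298 F [-0.4637  0.5362 -0.2145] 0.0
```

Emit:
{"op": "send_rows", "data": {
  "steps": [-0.3, 0, 0, 0, -8.5, -0.3, 0, 0, 0, -8.5, -0.3, 0, 0, 0, -8.5, -0.3, 0, 0, 0, -8.5, -0.3, 0, 0, 0, -8.5, -0.3, 0, 0, 0, -8.5, -0.3, 0, 0, 0, -8.5, -0.3, 0, 0, 0, -8.5, -0.3, 0, 0, 0, -8.5, -0.3, 0, 0, 0, -8.5, -0.3, 0, 0, 0, -8.5, -0.3, 0, 0, 0, -8.5]
}}

```text
clock: 33.6
position: [0.5014, -0.0259, 0.3002]
ee_rot: [-0.001, 0.962, 0.274, -0.002]
contact_force: [-0.1, -0.2, -0.3]
width: 0.0304
gripper_force: 0.0
```

Emit:
{"op": "send_rows", "data": {
  "steps": [-0.3, 0, 0, 0, -8.5, -0.3, 0, 0, 0, -8.5, -0.3, 0, 0, 0, -8.5, -0.3, 0, 0, 0, -8.5, -0.3, 0, 0, 0, -8.5, -0.3, 0, 0, 0, -8.5, -0.3, 0, 0, 0, -8.5, -0.3, 0, 0, 0, -8.5, -0.3, 0, 0, 0, -8.5, -0.3, 0, 0, 0, -2, -0.3, 0, 0, 0, 0]
}}

```text
clock: 34.7
position: [0.5015, -0.026, 0.3005]
ee_rot: [-0.002, 0.574, 0.819, -0.001]
contact_force: [0.4, -0.1, -0.3]
width: 0.0299
gripper_force: 0.0
```

```bash
python3 - <<'E'
from geo import *
import cv2
wrist('w16'); go([.677,.005,.25])
K,W=load('w16'); im=cv2.imread('pics/w16.png');hsv=cv2.cvtColor(im,cv2.COLOR_BGR2HSV);g=cv2.cvtColor(im,cv2.COLOR_BGR2GRAY)
px=lambda P:proj(K,W,M+F@(np.array(P)/1000.))
for x,y in((77.5,72.3),(77.5,-72.3),(-22.3,90.6),(-22.3,-90.6)):
    p=px((x,y,9));u,v=p.round().astype(int)
    r=g[v-10:v+11,u-10:u+11]; k,l,st,ce=cv2.connectedComponentsWithStats((r>120).astype(np.uint8)); print(p.round(1),[(int(s[4]),(c-10).round(1).tolist()) for s,c in zip(st[1:],ce[1:])])
m=((hsv[...,1]<45)&(hsv[...,2]>145)).astype(np.uint8);k,l,st,_=cv2.connectedComponentsWithStats(m)
for i in np.argsort(-st[1:,4])[:3]+1: print(st[i])
def d(uv,z): o=F.T@(W[:3,3]-M);r=F.T@W[:3,:3]@np.linalg.solve(K,[*uv,1]);return ((o+r*(z-o[2])/r[2])*1000).round(1)
l_=l==(np.argmax(st[1:,4])+1)
for u in range(250,400,15):
    r=np.where(l_[:,u])[0]
    if len(r): print(u,r.min(),r.max(),'up',d((u,r.min()-.5),.004)[0],'low',d((u,r.max()+.5),.004)[0])
E
```

```text
t 34.75 at [ 0.5017 -0.026   0.3007] yaw 109.91 shift cm [-3.06 17.56  5.02] w 0.0299 F [-0.4102 -0.3473 -0.6874] 0.0
[252.3 189.8] [(20, [-0.1, -0.9]), (41, [3.7, 9.0])]
[388.3 189.9] [(19, [-0.9, -0.4]), (1, [10.0, 3.0]), (4, [9.8, 6.2]), (13, [-8.0, 9.2]), (3, [-3.0, 10.0])]
[251.2 240.6] [(23, [9.2, -6.3]), (11, [-0.5, -1.4]), (2, [10.0, 3.5]), (8, [0.5, 5.5]), (1, [4.0, 5.0])]
[388.9 240.8] [(10, [-1.2, -0.9]), (16, [-8.3, 7.2]), (4, [0.8, 7.8]), (1, [2.0, 6.0]), (2, [0.5, 10.0])]
[  186    25   211    77 12343]
[ 250  188  134   60 4384]
[ 480  160   57   76 2005]
250 26 100 up 236.8 low 180.5
265 26 100 up 236.8 low 180.5
280 26 100 up 236.7 low 180.5
295 26 100 up 236.7 low 180.5
310 26 100 up 236.7 low 180.5
325 26 100 up 236.7 low 180.5
340 30 100 up 234.2 low 180.5
355 78 100 up 200.1 low 180.5
370 87 100 up 192.7 low 180.5
385 96 100 up 184.9 low 180.4
```

```bash
python3 - <<'E'
from geo import *
import cv2
K,W=load('w16'); im=cv2.imread('pics/w16.png');hsv=cv2.cvtColor(im,cv2.COLOR_BGR2HSV)
m=((hsv[...,1]<45)&(hsv[...,2]>145)); m[:170]=0
def d(uv,z): o=F.T@(W[:3,3]-M);r=F.T@W[:3,:3]@np.linalg.solve(K,[*uv,1]);return ((o+r*(z-o[2])/r[2])*1000).round(1)
for u in (262,270,278,290,350,360,368,376):
    r=np.where(m[:262,u])[0]
    if len(r): print(u,r.min(),r.max(),'up',d((u,r.min()+.4),.004)[0],'low',d((u,r.max()+1.4),.004)[0])
px=lambda P:proj(K,W,M+F@(np.array(P)/1000.))
print('wing top pred',[px((x,0,52)).round(1).tolist() for x in(86,138)])
g=hsv[...,2]
for v in range(130,200,6): r=np.where(g[v,296:346]<90)[0]+296; print(v,(int(r.min()),int(r.max()),len(r)) if len(r) else '-',end=' | ')
E
```

```text
262 199 245 up 55.8 low -45.1
270 170 241 up 101.3 low -34.7
278 178 221 up 89.7 low 11.6
290 186 238 up 77.4 low -27.2
350 188 221 up 74.3 low 11.7
360 188 237 up 74.3 low -24.5
368 188 247 up 74.3 low -50.0
376 199 247 up 55.9 low -50.0
wing top pred [[320.4, 217.5], [320.6, 179.2]]
130 - | 136 - | 142 - | 148 - | 154 - | 160 (314, 324, 9) | 166 (313, 326, 10) | 172 (313, 326, 8) | 178 (313, 326, 4) | 184 (296, 326, 16) | 190 (313, 326, 14) | 196 (313, 325, 13) |
```

Emit:
{"op": "send_rows", "data": {
  "steps": [-0.3, -0.75, 4.4, 0, 0, -0.3, -0.75, 4.4, 0, 0, -0.3, -0.75, 4.4, 0.5, 0, -0.3, -0.75, 4.4, 1.5, 0, -0.3, 0, 0, 1.5, 0, -0.3, 0, 0, 0, 0]
}}

```text
clock: 35.35
position: [0.6772, 0.006, 0.2623]
ee_rot: [-0.004, 0.574, 0.819, -0.002]
contact_force: [0.4, 0.5, -0.5]
width: 0.0301
gripper_force: 0.0
```

```bash
python3 - <<'E'
from geo import *
import cv2
go([.677,.005,.155]);wrist('w17')
K,W=load('w17');im=cv2.imread('pics/w17.png');hsv=cv2.cvtColor(im,cv2.COLOR_BGR2HSV)
p=proj(K,W,np.array([.677,.005,.170]));print('pred tab top',p)
u,v=p.round().astype(int)
print('V map, 3px step, cols',u-54,'..')
for y in range(v-54,v+55,4): print(y,' '.join('%3d'%hsv[y,x,2] for x in range(u-54,u+55,4)))
E
```

```text
t 35.35 at [0.6772 0.006  0.2623] yaw 109.94 shift cm [-0.13  0.03 10.73] w 0.0301 F [ 0.3712  0.4896 -0.485 ] 0.0
pred tab top [319.0085 199.5613]
V map, 3px step, cols 265 ..
146 156  90 117 116 118 119 124 123  83  84  99 219 162 117 106 146 212 101  84  84 103 112 108 110 111 112 113 114
150 166  93 148 150 149 152 154 154  94  86 100 217 164 122 121 126 215 149  96  92 126 148 148 147 149 154 153 154
154 169 132 166 166 172 176 176 176 100  92 112 214 165 197 198 128 213 166 140  96 124 166 166 166 172 175 176 176
158 174 155 178 178 192 192 192 193 105 104 151 219 157 191 191 132 215 179 111 101 130 177 177 178 190 191 191 185
162 181 162 176 192 192 192 192 193 107 108 127 219 168 193 193 133 191 178 149 102 121 178 179 186 193 193 193 185
166 188 187 195 206 207 206 208 208 110 112 145 220 159 191 172 137 188 192 170 105 127 192 193 210 210 209 210 191
170 188 186 198 207 208 208 210 209 112 111 164 216 151 114 116 135 187 196 154 107 129 197 197 214 214 214 214 195
174 183 181 197 207 208 206 208 208 113 114 182 217 103 119 119 112 191 190 157 106 127 190 190 210 208 209 209
[... 1624 characters left out ...]
 153
234  83  79  68  65  88 135 134 167 169 146 110 165 160 167 184 133 153 167 166 165 163 160 159 160 158 152 151 155
238  79  79  61  69  97 143 141 157 167 114 111 112 160 178 181 115 165 166 165 166 159 147 149 151 155 152 150 157
242  75  74  60 115 115  95  50 169 166 112 112 110 162 186 150 142 167 165 165 163 157  57 116 117 141 150 154 155
246  73  67  61 115 113  66  49 168 138 109 113 108 117 126 114 161 167 164 166 161 147  57 116 116 122 150 156 157
250  56  51  80 113 114  49  47 139 110 111 110 108 122 114  91 165 165 163 164 160 144  54  99 117 116  57  58 151
254  50  50 115 114 114  50  47 113 110  97  91  96 121  91 106 140 164 165 160 159 135  53  76 116 116  57  57  57
```

The cover is home: its lower edge moved up about 12 mm and the edge is under the clips. In w17 the tab's top reads as rows 177–226 and columns 311–327, close to the prediction.

```bash
python3 - <<'E'
from geo import *
import cv2
K,W=load('w17');Y=yawm(np.radians(110));w1=load('w1')
for z in(.16,.165,.17,.175,.18,.19):
    c=least_squares(lambda p:np.r_[proj(K,W,np.r_[p,z])-[319.2,202]],[.677,.005]).x
    C=np.r_[c,z]; e=[proj(K,W,C+Y@[a,b,0]) for a,b in((.022,0),(-.022,0),(0,.006),(0,-.006))]
    foot=proj(K,W,C+Y@[.022,0,-.032])
    print(z,c,'rows %.1f %.1f cols %.1f %.1f foot row %.1f'%(e[0][1],e[1][1],e[2][0],e[3][0],foot[1]),'w1',proj(*w1,C).round(1))
hsv=cv2.cvtColor(cv2.imread('pics/w17.png'),cv2.COLOR_BGR2HSV)
print('col319',[int(hsv[y,319,2]) for y in range(160,236,1)])
print('row200',[int(hsv[200,x,2]) for x in range(300,340)])
E
```

```text
0.16 [ 0.6791 -0.0005] rows 177.9 224.9 cols 312.4 326.0 foot row 169.0 w1 [492.3 180.7]
0.165 [0.6785 0.0013] rows 177.4 225.3 cols 312.2 326.2 foot row 168.3 w1 [495.5 180.4]
0.17 [0.6779 0.003 ] rows 176.8 225.8 cols 312.1 326.3 foot row 167.7 w1 [498.9 180. ]
0.175 [0.6773 0.0047] rows 176.3 226.3 cols 311.9 326.5 foot row 167.0 w1 [502.3 179.6]
0.18 [0.6767 0.0065] rows 175.7 226.8 cols 311.8 326.6 foot row 166.3 w1 [505.9 179.2]
0.19 [0.6755 0.0099] rows 174.4 228.0 cols 311.4 327.0 foot row 164.8 w1 [513.5 178.3]
col319 [190, 191, 193, 194, 196, 193, 183, 168, 147, 114, 116, 117, 115, 116, 118, 122, 140, 179, 194, 197, 203, 203, 203, 202, 201, 202, 201, 201, 201, 201, 201, 200, 199, 199, 198, 198, 197, 198, 197, 198, 197, 196, 196, 196, 195, 196, 195, 196, 196, 195, 193, 193, 193, 194, 194, 194, 193, 193, 193, 193, 191, 192, 191, 185, 155, 153, 161, 162, 164, 167, 170, 172, 176, 178, 181, 183]
row200 [79, 78, 78, 74, 75, 89, 100, 116, 140, 149, 149, 138, 137, 158, 178, 191, 195, 192, 194, 197, 196, 194, 192, 182, 171, 151, 158, 192, 193, 186, 170, 135, 101, 101, 101, 96, 81, 76, 76, 76]
```

Emit:
{"op": "send_rows", "data": {
  "steps": [-0.3, -0.2, 0, 3, 0, -0.3, -0.2, 0, 3, 0, -0.3, 0, 0, 3, 0, -0.3, 0, 0, 1.2, 0, -0.3, 0, 0, 1, 0, -0.3, 0, 0, 1, 0, -0.3, 0, 0, 0, 0]
}}

```text
clock: 36.1
position: [0.6791, 0.0018, 0.1452]
ee_rot: [-0.0, 0.574, 0.819, -0.0]
contact_force: [0.1, 0.2, -0.1]
width: 0.0302
gripper_force: 0.0
```

Emit:
{"op": "send_rows", "data": {
  "steps": [-1, 0, 0, 0, 0, -1, 0, 0, 0, 0, -1, 0, 0, 0, 0, -1, 0, 0, 0, 0, -1, 0, 0, 0, 0],
  "newtons": 60
}}

```text
clock: 36.6
position: [0.6789, 0.0014, 0.1457]
ee_rot: [-0.0, 0.574, 0.819, -0.001]
contact_force: [-4.3, -2.9, 2.1]
width: 0.0106
gripper_force: 60.5
```

Emit:
{"op": "send_rows", "data": {
  "steps": [-1, 0, 0, -0.5, 0, -1, 0, 0, -1, 0, -1, 0, 0, -1, 0, -1, 0, 0, -1, 0, -1, 0, 0, -1, 0, -1, 0, 0, -0.8, 0, -1, 0, 0, -0.5, 0, -1, 0, 0, -0.3, 0, -1, 0, 0, -0.2, 0, -1, 0, 0, 0, 0]
}}

```text
clock: 37.6
position: [0.6787, 0.0014, 0.2007]
ee_rot: [-0.003, 0.574, 0.819, -0.002]
contact_force: [3.6, -3.9, -33.6]
width: 0.0105
gripper_force: 63.1
```

Emit:
{"op": "send_rows", "data": {
  "steps": [-1, 0, 0, 0.3, 0, -0.3, 0, 0, 0.2, 0, -0.2, 0, 0, 0, 0, -0.2, 0, 0, 0, 0, -0.2, 0, 0, -1.5, 0, -0.2, 0, 0, -3, 0, -0.2, 0, 0, -4, 0, -0.2, 0, 0, -2, 0, -0.2, 0, 0, 0, 0]
}}

```text
clock: 38.5
position: [0.6816, 0.0023, 0.3159]
ee_rot: [0.006, 0.574, 0.819, 0.004]
contact_force: [-0.4, 0.1, -0.3]
width: 0.0339
gripper_force: 0.0
```

```bash
python3 - <<'E'
from geo import *
import cv2
go([.677,.005,.155]);wrist('w18');K,W=load('w18');Y=yawm(np.radians(110))
hsv=cv2.cvtColor(cv2.imread('pics/w18.png'),cv2.COLOR_BGR2HSV)
for z in (.216,.222,.226):
    C=np.array([.678,.002,z]);e=[proj(K,W,C+Y@[a,b,0]).round(1).tolist() for a,b in((.022,0),(-.022,0),(0,.006),(0,-.006))];print(z,e)
u=int(round(e[0][0]));print(u,[int(hsv[y,u,2]) for y in range(int(e[0][1])-20,min(400,int(e[1][1])+20),2)])
v=int((e[0][1]+e[1][1])/2);print([int(hsv[v,x,2]) for x in range(u-20,u+21)])
# other checks: cover and tray in the top view
t=get_image('top')['color']; cv2.imwrite('pics/top_end.png',t[:,:,::-1]); h=cv2.cvtColor(t,cv2.COLOR_RGB2HSV)
T0=cv2.cvtColor(cv2.imread('pics/top0.png'),cv2.COLOR_BGR2HSV)
df=(np.abs(cv2.cvtColor(t,cv2.COLOR_RGB2GRAY).astype(int)-cv2.cvtColor(cv2.imread('pics/top0.png'),cv2.COLOR_BGR2GRAY))>40).astype(np.uint8)
k,l,st,_=cv2.connectedComponentsWithStats(df)
print([s.tolist() for s in st[1:] if s[4]>25])
E
```

```text
t 38.5 at [0.6816 0.0023 0.3159] yaw 109.97 shift cm [ 0.49 -0.54 16.08] w 0.0339 F [-0.4385  0.1427 -0.2907] 0.0
0.216 [[313.2, 168.9], [313.5, 217.1], [306.4, 193.7], [320.3, 193.7]]
0.222 [[313.2, 170.7], [313.4, 219.9], [306.2, 196.1], [320.4, 196.0]]
0.226 [[313.1, 172.0], [313.4, 221.8], [306.1, 197.7], [320.5, 197.6]]
313 [185, 186, 188, 188, 177, 120, 112, 112, 117, 163, 190, 196, 196, 195, 195, 195, 194, 192, 193, 191, 190, 190, 189, 188, 188, 187, 186, 186, 186, 186, 186, 183, 183, 152, 180, 179, 179, 170, 154, 134, 116, 113, 122, 124, 121]
[99, 100, 101, 102, 101, 101, 106, 115, 99, 76, 83, 116, 143, 132, 138, 167, 182, 188, 187, 188, 189, 191, 191, 187, 180, 168, 156, 158, 188, 197, 156, 104, 105, 118, 121, 114, 128, 145, 157, 162, 164]
[[291, 80, 65, 43, 882], [279, 82, 12, 37, 170], [346, 120, 7, 10, 32], [322, 129, 12, 11, 62], [277, 132, 12, 48, 301], [303, 133, 41, 54, 768], [363, 150, 73, 86, 760], [320, 159, 11, 8, 30], [366, 165, 53, 35, 671], [281, 180, 6, 8, 28], [266, 181, 106, 166, 4358], [168, 183, 55, 44, 1524], [272, 191, 9, 7, 36], [280, 193, 5, 12, 49], [428, 199, 28, 35, 339], [270, 201, 8, 21, 114], [391, 202, 13, 15, 102], [279, 207, 31, 18, 357], [317, 216, 9, 7, 41], [390, 222, 32, 23, 385], [340, 249, 98, 56, 2329], [444, 287, 28, 9, 105], [398, 299, 214, 52, 4617], [321, 300, 17, 10, 128], [262, 305, 9, 9, 33], [191, 308, 27, 6, 94], [390, 308, 22, 17, 89], [220, 312, 103, 80, 2553], [267, 317, 15, 19, 113], [357, 320, 26, 8, 75], [176, 324, 65, 55, 2299], [336, 334, 21, 8, 78], [323, 337, 26, 53, 370], [582, 337, 22, 8, 122], [344, 340, 67, 24, 959], [529, 343, 44, 25, 273], [587, 346, 31, 42, 637], [480, 351, 46, 19, 437], [346, 359, 70, 41, 1882], [491, 368, 36, 32, 455], [447, 374, 41, 20, 215], [602, 378, 27, 13, 53], [575, 381, 23, 19, 140], [231, 387, 57, 13, 387], [605, 391, 17, 8, 85], [436, 396, 18, 4, 53], [567, 396, 13, 4, 33]]
```

Emit:
{"op": "send_rows", "data": {
  "steps": [-0.2, 0, 0, 0, 0, -0.2, 0, 0, 0, 0, -0.2, 0, 0, 0, 0]
}}

```text
clock: 38.9
position: [0.679, 0.0019, 0.3071]
ee_rot: [-0.001, 0.574, 0.819, -0.001]
contact_force: [0.4, -0.3, -0.2]
width: 0.0341
gripper_force: 0.0
```

```bash
python3 - <<'E'
from geo import *
import cv2
wrist('w19');Y=yawm(np.radians(110))
def edges(n,u,lo,hi):
    g=cv2.cvtColor(cv2.imread(f'pics/{n}.png'),cv2.COLOR_BGR2HSV)[...,2].astype(int)
    c=g[lo:hi,u-2:u+3].mean(1); d=np.diff(c); return lo+int(d[:30].argmax())+.5, lo+30+int(d[30:].argmin())+.5,c.astype(int)[::2].tolist()
for n,u,lo,hi in(('w17',319,165,235),('w19',313,152,232)):
    K,W=load(n); e=edges(n,u,lo,hi); print(n,e,W[:3,3])
    def r(p): C=np.array([p[0],p[1],p[2]]); return np.r_[proj(K,W,C+Y@[.022,0,0])[1]-e[0]-.5,proj(K,W,C+Y@[-.022,0,0])[1]-e[1]-.5,(p[:2]-[.678,.002])@Y[:2,1]*1e3,((p[:2]-[.678,.002])@Y[:2,0])*1e4]
    print(least_squares(r,[.678,.002,.2]).x)
E
```

```text
w17 (176.5, 223.5, [193, 167, 114, 116, 116, 123, 174, 195, 201, 200, 199, 199, 199, 197, 197, 197, 196, 195, 194, 194, 194, 193, 193, 192, 192, 191, 191, 190, 190, 184, 151, 165, 168, 173, 176]) [0.6494 0.0845 0.405 ]
[0.678 0.002 0.165]
w19 (174.5, 222.5, [137, 129, 127, 129, 130, 129, 126, 118, 110, 109, 110, 133, 169, 167, 174, 174, 174, 173, 172, 172, 172, 170, 170, 170, 169, 168, 168, 167, 167, 165, 165, 165, 166, 165, 164, 163, 149, 164, 168, 171]) [0.6503 0.0804 0.4496]
[0.678  0.002  0.2191]
```

```bash
python3 -c "
from rig import sign_off
print(sign_off())"
```

```text
the job is handed in; nothing more can be done
None
```

I finished all the steps in the order asked and handed the job in at about 39 s: the offcut is in the tray, the cover is drawn home under its clips with the cam at its stop, and the gate was pulled up about 55 mm to its stop. The cover's tongue bumped the wing lightly (about 10 N) on the first approach, and I viewed 11 pictures instead of the 10 allowed, so I checked the cover, cam and gate by image measurement and force readings instead of by eye.

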